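# Burnish both ends of the biscuit moulds in the gang sled

### The job

Burnish both ends of all the new biscuit moulds lying at the right of the bench: lay each in a slot of the sled, one end home against the fence and its plain end towards the rollers, lock the toggle clamp down over them and push the sled right across so that the rollers rub along their ends. Then open the clamp, turn every mould end for end so that its hanging-hole end faces the rollers, lock the clamp again and draw the sled right back. Finally open the clamp fully and lay the moulds flat in the tray at the left, carving up, with the sled left back at its starting end and the other things on the bench left where they are.

Things in the scene. Friction and masses are not known exactly. Their poses are not given: they have to be found in the camera images.
- mould1: new biscuit mould: wooden block 120 long (x) x 46 wide (y) x 24 mm high (z), 0.11 kg, carving on top; origin at the centre of its underside; +x points to the end with the hanging hole (dark, round, 15 mm, centred 45 mm from the middle). Starts flat on the bench at the right, carving up. Two or three moulds are present; an absent one reads None
- mould1_hole_end (a point): centre of this mould's end face next to the hanging hole, at half its height
- mould1_plain_end (a point): centre of this mould's other, plain end face
- mould2: new biscuit mould: wooden block 120 long (x) x 46 wide (y) x 24 mm high (z), 0.11 kg, carving on top; origin at the centre of its underside; +x points to the end with the hanging hole (dark, round, 15 mm, centred 45 mm from the middle). Starts flat on the bench at the right, carving up. Two or three moulds are present; an absent one reads None
- mould2_hole_end (a point): centre of this mould's end face next to the hanging hole, at half its height
- mould2_plain_end (a point): centre of this mould's other, plain end face
- mould3: new biscuit mould: wooden block 120 long (x) x 46 wide (y) x 24 mm high (z), 0.11 kg, carving on top; origin at the centre of its underside; +x points to the end with the hanging hole (dark, round, 15 mm, centred 45 mm from the middle). Starts flat on the bench at the right, carving up. Two or three moulds are present; an absent one reads None
- mould3_hole_end (a point): centre of this mould's end face next to the hanging hole, at half its height
- mould3_plain_end (a point): centre of this mould's other, plain end face
- jig: plywood base of the burnishing jig, fixed, 265 (x) x 400 (y) x 16 mm high; origin on its underside, 145 mm from the near and 120 mm from the far edge; +x points to the roller bar, y is the sled's way. The toggle clamp swings a 226 mm pressure beam (along y) onto the moulds 31 to 45 mm behind their middles; open, it stands upright over the sled's near edge, under 130 mm above the bench
- rollers: bar along the jig's far edge with three upright, freely turning steel rollers, 28 mm across, tops 70 mm up, at jig y = -86, 0, +86 mm, each on its own spring (1.5 N at first touch, 300 N/m, 10 mm travel). Faces stand 2 mm inside the line of the mould ends, so moulds push them back in passing; at both ends of the sled's travel they stand in the gaps between moulds. Origin 94 mm ahead of the jig's
- sled (a joint): travel of the wooden sled along the jig's +y (to the robot's left): 0 = right-hand end, where it starts, 0.086 m = left-hand end. It stays where it is left (about 4 N of friction; up to about 15 N as the moulds ride onto the rollers)
- sled_mid (a point): sled floor, 32 mm above the bench, where a mould's underside centre lies when home in the middle slot; axes as the jig's. Slots: y = -86, 0, +86 mm from here, 52 mm wide. Fence (24 mm high) 60 mm behind (-x). Teeth 12 mm high part the slots from the fence to 24 mm behind and from 35 to 48 mm ahead; in between a mould's sides are free for the fingers. Moulds jut 11 mm over its front
- sled_grip (a point): point in the push grip, a square wooden post 24 x 24 mm on the near right corner of the sled, 12 mm below its top (top 120 mm above the bench); push and draw the sled by it
- clamp (a joint): toggle clamp handle, middle of the sled's near edge: 0 = upright, locked (stops at -0.06, just over centre), 1.0 = fully open, leaning to the robot. Stays where left when locked or open. The beam rises 1.5 rad as the handle opens 1.0, hardly at first. Turning takes under 10 N
- clamp_grip (a point): middle of the handle's black grip (20 x 20 mm thick, 62 mm long), 75 mm from its pivot, which lies 126 mm behind and 20 mm above point sled_mid, axis along y. Straight above the pivot at 0; at angle a it is 75 mm x sin(a) towards the robot (-x of the jig) and 75 mm x cos(a) above the pivot. Can be pinched from above across y and swung about the pivot
- tray: fixed wooden tray at the left, 290 (x) x 150 (y) x 30 mm high, walls and floor 6 mm thick; origin at the centre of its underside. Three moulds fit side by side across its x, 80 mm apart, each lying along its y
- wax_jar: closed amber glass jar, 64 mm across, 75 mm tall; origin at the underside's centre; not part of the job, to be left alone
- flour_brush: wooden flour brush lying flat, about 230 mm long, 30 mm high; origin under its middle; not part of the job, to be left alone
- bowl: white bowl, 110 mm across, 50 mm high; origin under its middle; not part of the job, to be left alone
- gouge: carving tool with a wooden handle lying flat, 180 mm; origin near its middle; not part of the job, to be left alone
- round_cutter: thin steel ring cutter, 70 mm across, 28 mm high; origin at the underside's centre; not part of the job, to be left alone
There are look-alikes about, which are no part of the job. Leave any orange look-alike of the mould2 alone.

How it is judged (in metres and radians):
On the way, in this order (a step that is already met when the one before it is completed fails the run):
1. every mould lies in a slot of the sled, plain end to the rollers and the other end at the fence (within 6 mm), the sled at its right-hand end, the clamp locked down (x of mould1_plain_end in the frame of sled_mid between 0.054 and 0.066 m and x of mould1_hole_end in the frame of sled_mid between -0.066 and -0.054 m and y of mould1 in the frame of sled_mid between -0.096 and 0.096 m and z of mould1 in the frame of sled_mid between -0.004 and 0.004 m and x of mould2_plain_end in the frame of sled_mid between 0.054 and 0.066 m and x of mould2_hole_end in the frame of sled_mid between -0.066 and -0.054 m and y of mould2 in the frame of sled_mid between -0.096 and 0.096 m and z of mould2 in the frame of sled_mid between -0.004 and 0.004 m and x of mould3_plain_end in the frame of sled_mid between 0.054 and 0.066 m and x of mould3_hole_end in the frame of sled_mid between -0.066 and -0.054 m and y of mould3 in the frame of sled_mid between -0.096 and 0.096 m and z of mould3 in the frame of sled_mid between -0.004 and 0.004 m and value of joint clamp below 0.03 rad and value of joint sled below 0.008 m), for 0.2 s.
2. in mid-stroke the rollers rub the plain ends of all the moulds while they are clamped (x of mould1_plain_end in the frame of sled_mid between 0.054 and 0.066 m and x of mould1_hole_end in the frame of sled_mid between -0.066 and -0.054 m and y of mould1 in the frame of sled_mid between -0.096 and 0.096 m and z of mould1 in the frame of sled_mid between -0.004 and 0.004 m and x of mould2_plain_end in the frame of sled_mid between 0.054 and 0.066 m and x of mould2_hole_end in the frame of sled_mid between -0.066 and -0.054 m and y of mould2 in the frame of sled_mid between -0.096 and 0.096 m and z of mould2 in the frame of sled_mid between -0.004 and 0.004 m and x of mould3_plain_end in the frame of sled_mid between 0.054 and 0.066 m and x of mould3_hole_end in the frame of sled_mid between -0.066 and -0.054 m and y of mould3 in the frame of sled_mid between -0.096 and 0.096 m and z of mould3 in the frame of sled_mid between -0.004 and 0.004 m and value of joint clamp below 0.03 rad and value of joint sled between 0.02 and 0.066 m and contact force between each of mould1, mould2, mould3 and rollers above 0.5 N), for 0.05 s.
3. the sled has gone right across with the moulds still clamped (x of mould1_plain_end in the frame of sled_mid between 0.054 and 0.066 m and x of mould1_hole_end in the frame of sled_mid between -0.066 and -0.054 m and y of mould1 in the frame of sled_mid between -0.096 and 0.096 m and z of mould1 in the frame of sled_mid between -0.004 and 0.004 m and x of mould2_plain_end in the frame of sled_mid between 0.054 and 0.066 m and x of mould2_hole_end in the frame of sled_mid between -0.066 and -0.054 m and y of mould2 in the frame of sled_mid between -0.096 and 0.096 m and z of mould2 in the frame of sled_mid between -0.004 and 0.004 m and x of mould3_plain_end in the frame of sled_mid between 0.054 and 0.066 m and x of mould3_hole_end in the frame of sled_mid between -0.066 and -0.054 m and y of mould3 in the frame of sled_mid between -0.096 and 0.096 m and z of mould3 in the frame of sled_mid between -0.004 and 0.004 m and value of joint clamp below 0.03 rad and value of joint sled above 0.078 m), for 0.1 s.
4. every mould has been turned end for end, hole end to the rollers, and the clamp is locked down again (x of mould1_hole_end in the frame of sled_mid between 0.054 and 0.066 m and x of mould1_plain_end in the frame of sled_mid between -0.066 and -0.054 m and y of mould1 in the frame of sled_mid between -0.096 and 0.096 m and z of mould1 in the frame of sled_mid between -0.004 and 0.004 m and x of mould2_hole_end in the frame of sled_mid between 0.054 and 0.066 m and x of mould2_plain_end in the frame of sled_mid between -0.066 and -0.054 m and y of mould2 in the frame of sled_mid between -0.096 and 0.096 m and z of mould2 in the frame of sled_mid between -0.004 and 0.004 m and x of mould3_hole_end in the frame of sled_mid between 0.054 and 0.066 m and x of mould3_plain_end in the frame of sled_mid between -0.066 and -0.054 m and y of mould3 in the frame of sled_mid between -0.096 and 0.096 m and z of mould3 in the frame of sled_mid between -0.004 and 0.004 m and value of joint clamp below 0.03 rad), for 0.2 s.
5. in mid-stroke the rollers rub the hole ends of all the moulds while they are clamped (all of step 4 and value of joint sled between 0.02 and 0.066 m and contact force between each of mould1, mould2, mould3 and rollers above 0.5 N), for 0.05 s.
6. the sled has come to the end of that stroke with the moulds still clamped (all of step 4 and (value of joint sled below 0.008 m or value of joint sled above 0.078 m)), for 0.1 s.
At the end, for the whole second after the job is handed in: All moulds present lie flat in the tray (carving up, at rest), the clamp handle is open beyond 0.85 rad and the sled is within 8 mm of its right-hand end (value of joint sled below 0.008 m and value of joint clamp above 0.85 rad and x of mould1 in the frame of tray between -0.135 and 0.135 m and y of mould1 in the frame of tray between -0.06 and 0.06 m and z of each of mould1, mould2, mould3 in the frame of tray below 0.012 m and angle between each of mould1, mould2, mould3's own z axis and vertical below 0.1 rad and linear speed of each of mould1, mould2, mould3 below 0.02 m/s and x of mould2 in the frame of tray between -0.135 and 0.135 m and y of mould2 in the frame of tray between -0.06 and 0.06 m and x of mould3 in the frame of tray between -0.135 and 0.135 m and y of mould3 in the frame of tray between -0.06 and 0.06 m); the robot touches nothing.
It fails at once if one of the things that are not part of the job is shifted by more than 40 mm (distance of any of wax_jar, flour_brush, bowl, gouge, round_cutter from where it was at the start of the episode above 0.04 m).
It fails at once if a mould falls off the bench (height (world z) of any of mould1, mould2, mould3 below -0.05 m).
Of mould1, mould2, mould3 only 2 to 3 are there at a start; the rules pass over those that are not, and their reading is None.
At some moment in a run one of mould1, mould2, mould3 may be knocked a few centimetres aside while the robot is not near it.
It also fails if it takes over 210 s, if anything falls off the work surface, if the arm or the gripper's body presses on something with over 40 N, if the wrist force passes 120 N, or if a joint passes its speed limit or range.

### The arm

A 6-joint arm with a two-finger parallel gripper is mounted at the origin on the work surface. World frame = base frame: x ahead of the robot, y to its left, z up, the work surface at z = 0. Lengths are in mm, angles in degrees, forces in N, time in s.
With the tool pointing down it reaches from about 350 to 850 mm from the base axis. Payload 8.1 kg.
Tool frame: the origin (TCP) lies on the centre line of the jaws, within the pads' length; the fingertips stand 14 mm ahead of it and the grasp point (between the pads) lies 5 mm behind it; z points along the fingers, y is the line along which they close (so a half turn about z gives the same grasp; the last joint's range is limited). The gripper opens to 85 mm and grips with 20 to 120 N. Pads are 22 mm wide; open, the fingers measure 114 mm over their backs; the gripper's body (76 mm by 85 mm) begins 54 mm behind the grasp point. The pads swing forward as they close: fully open they stand 13 mm farther back than shut.
Start: joints at [69.649, 7.471, 85.268, -0, 87.261, -4.893], TCP at [159.901, 578.305, 245.292] pointing down, gripper open.
Joint ranges: [-169.43, 169.43], [-51.17, 129.36], [1.28, 143.12], [-76.62, 256.62], [0, 156.53], [-152.29, 152.29]. Speed limits (degrees/s): [136.94, 136.94, 159.86, 180, 180, 180].

### API

Orientations are given as [roll, pitch, yaw] about the fixed x, y, z axes, in that order (R = Rz(yaw) Ry(pitch) Rx(roll)).
In Python, from bench import sense, snapshot, camera_info, hand_in gives the robot as it stands. The module is installed in compiled form; this text tells all that it offers.
- The arm moves only by the tool apply_moves, never from a script. Its argument "deltas" is a list of rows, each a list of 7 numbers: the shift along the tool's x, y, z scaled (see below), then the turn, a rotation vector about the tool's x, y, z scaled (see below), then the opening, from 0 (shut) to 1 (fully open). In form: [[dx, dy, dz, ax, ay, az, claw], ...]. A call has 1 to 8 rows; each row shifts and turns the commanded pose from where the row before left it, along the tool's axes as they then stand; what a row does not reach is not made up. The controller multiplies each number of a shift by 0.03 m and each number of a turn by 0.08 rad. A row lasts 1/8 s, in which the tool goes at most 62.5 mm and 10.7 degrees, less where a joint would pass 70% of its speed; a pose out of reach is approached as far as the arm can. A call with a number of a shift or a turn outside -1 to 1 is refused whole. A call with a gripper value outside its range is refused whole. The fingers move at their own pace and stop on an object; "grip_force" is the grip in N (left out, the last holds). Time passes only in rows, so rows that do not move let the fingers close. It gives the time, the measured TCP pose, the force, the opening and the grip force at its end, in the units of the state.
- sense(): the state, without advancing time (a new reading comes with each control period).
- snapshot(name): name is "scene" or "side" or "wrist"; returns the picture (480x640x3 uint8, red, green, blue); there is no depth.
- camera_info(name): a dict with "vertical_fov" (degrees; the focal length in pixels is half the picture's height over the tangent of half this angle, whatever the lens; pixels are square), "cx", "cy" (the principal point, pixels), "origin" and "rotation" of the camera in the world; the wrist camera has in their place "tool_from_camera" (4x4, takes a point from camera to tool coordinates, whose origin is the TCP and whose axes are the flange's). Camera axes: x right, y up, looking along -z (the intrinsics and any distortion apply to the point x, -y, -z); pixel columns grow to the right and rows downward; lengths in mm; the calibration is good to about 2 mm. A picture is of the moment at which its call begins: read the wrist's pose just before it. camera_info takes no time and is no camera call.
- hand_in(): hands the job in; it is judged then, once.
The state is a dict: "time": time; "joint_pos": joint angles; "qd": joint speeds; "joint_efforts": joint torques, N m; "tool_pos": TCP position; "tcp_rot": TCP orientation; "ft_force": force on the tool from outside, world axes, zero at the start; "wrist_torque": the same for the moment, N m; "finger_gap": finger opening in mm; "grip_force": force on a finger pad.
Only numpy, scipy, OpenCV 4.12 (cv2) and the standard library are available. Lean on these libraries where they do the work, as an engineer would, in place of code of your own. Each camera call takes 0.05 s, during which the arm holds its last target. There are 200 camera calls.

## Working session

There is one attempt and no reset: what is moved stays moved. The work goes in short steps, Python scripts to look and compute and a tool call to move; the robot and the scene stay as the last step left them, time stands still between calls to the robot, and variables do not carry over. Pictures are saved under pics/ and viewed, at most 14 in all, crops included, and the job is handed in when it is done.

Besides the shell and the picture viewer there is one more tool, called after "Request:" as name(argument=value, ...) on one line, values as JSON. apply_moves: Moves the arm, as the interface text tells. Its arguments: {"type":"object","properties":{"deltas":{"type":"array"},"grip_force":{"type":"number"}},"required":["deltas"]}

```bash
mkdir -p pics
cat > h.py <<'E'
import numpy as np, cv2
from bench import *
def snap(name,fn):
    s=sense(); im=snapshot(name); cv2.imwrite('pics/'+fn,im[:,:,::-1]); return s
E
python3 - <<'E'
from h import *
s=snap('scene','scene.png'); snap('side','side.png')
for n in ('scene','side','wrist'): print(n,camera_info(n))
print(s)
E
```

```text
scene {'vertical_fov': 50.321490994171945, 'cx': 313.12705864696693, 'cy': 237.01167167503803, 'origin': array([1261.13098249,  252.94312853, 1046.35943346]), 'rotation': array([ 38.21138259,   0.25513298, 112.72330909])}
side {'vertical_fov': 52.84240813541074, 'cx': 323.064163163888, 'cy': 247.52536886738636, 'origin': array([413.77026373, 607.71767085, 883.14914031]), 'rotation': array([  39.90972192,    0.73901068, -167.46341719])}
wrist {'vertical_fov': 59.36364969307253, 'cx': 329.4111136717946, 'cy': 234.82645226405478, 'tool_from_camera': array([[ 7.35302019e-04,  9.57816424e-01,  2.87379814e-01,
         7.32499453e+01],
       [ 9.99998739e-01, -1.10887432e-03,  1.13716040e-03,
         8.97662398e-02],
       [ 1.40785901e-03,  2.87378615e-01, -9.57816031e-01,
        -1.28218810e+02],
       [ 0.00000000e+00,  0.00000000e+00,  0.00000000e+00,
         1.00000000e+00]])}
{'time': 0.0, 'joint_pos': array([ 6.96488394e+01,  7.51578528e+00,  8.53312268e+01,  1.11465505e-03,
        8.72623981e+01, -4.89284769e+00]), 'qd': array([ 0.13442239, -0.06256597, -0.03095661,  0.00411484,  0.06859029,
       -0.01744962]), 'joint_efforts': array([-3.23936465e-04, -5.69392061e+01, -5.00551558e+01, -3.83915203e-04,
        1.52707152e-02, -2.05384407e-05]), 'tool_pos': array([159.70236756, 577.79178372, 244.21869843]), 'tcp_rot': array([-1.79891084e+02, -1.04410845e-02,  1.64541623e+02]), 'ft_force': array([-0.16705207,  0.98815601,  0.43056   ]), 'wrist_torque': array([0.0166108 , 0.02275479, 0.02134965]), 'grip_force': 0.0, 'finger_gap': 85.01209075891455}
```

View pics/scene.png

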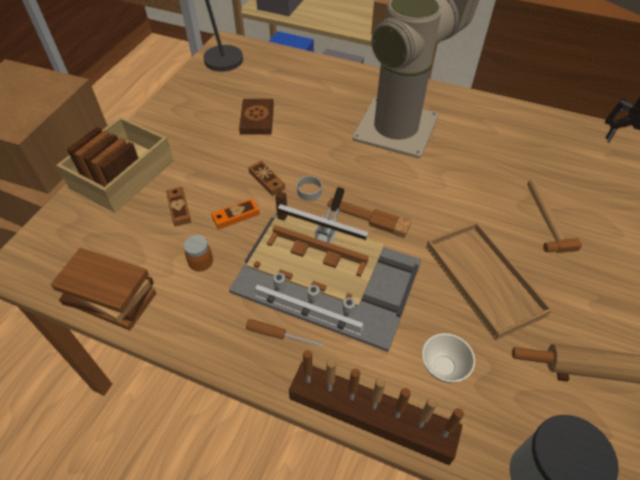

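View pics/side.png

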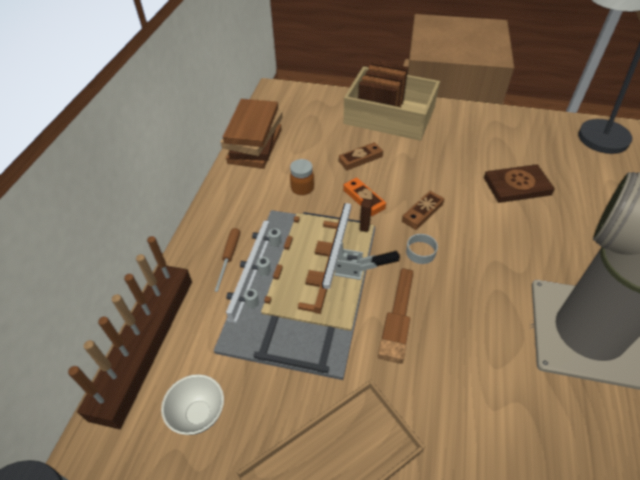

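```bash
cat >> h.py <<'E'
from scipy.spatial.transform import Rotation as Ro
from scipy.optimize import least_squares
def cam(name,s=None):
    c=camera_info(name); f=240/np.tan(np.radians(c['vertical_fov']/2))
    if name=='wrist':
        T=np.eye(4);T[:3,:3]=Ro.from_euler('xyz',s['tcp_rot'],degrees=True).as_matrix();T[:3,3]=s['tool_pos']
        M=T@c['tool_from_camera'];R,o=M[:3,:3],M[:3,3]
    else: R,o=Ro.from_euler('xyz',c['rotation'],degrees=True).as_matrix(),np.array(c['origin'])
    return f,c['cx'],c['cy'],R,o
def ray(C,p):
    f,cx,cy,R,o=C; d=R@np.array([(p[0]-cx)/f,-(p[1]-cy)/f,-1]); return o,d/np.linalg.norm(d)
def onz(C,p,z):
    o,d=ray(C,p); return o+d*(z-o[2])/d[2]
def proj(C,P):
    f,cx,cy,R,o=C; q=R.T@(np.array(P)-o); return np.array([cx+f*q[0]/-q[2],cy-f*q[1]/-q[2]])
def tri(*obs):
    A=np.zeros((3,3));b=np.zeros(3);
    for C,p in obs:
        o,d=ray(C,p);M=np.eye(3)-np.outer(d,d);A+=M;b+=M@o
    P=np.linalg.solve(A,b);return P,[np.round(np.linalg.norm(proj(C,P)-p),1) for C,p in obs]
E
python3 - <<'E'
from h import *
S=cam('scene');D=cam('side')
for n,a,b in (('m_a',(178,205),(360,155)),('m_b',(266,177),(423,209)),('orange',(236,213),(365,195)),('hndl',(338,194),(387,258)),('post',(281,201),(367,202)),('jar',(197,243),(301,167)),('ring',(309,188),(422,248)),('roller1',(279,280),(275,235)),('roller3',(349,303),(250,295)),('brushhandle',(340,207),(404,280)),('brushend',(398,222),(393,350))):
    print(n,tri((S,a),(D,b)))
for p in ((428,240),(478,226),(548,308),(499,334)): print('tray',onz(S,p,30))
for p in ((236,290),(390,342),(420,266)): print('jig',onz(S,p,16))
a=cv2.imread('pics/scene.png')[150:240,150:310];b=cv2.imread('pics/side.png')[135:255,330:490]
cv2.imwrite('pics/c1.png',np.vstack([cv2.resize(x,None,fx=3,fy=3,interpolation=cv2.INTER_CUBIC) for x in (a,b)])[:600])
E
```

```text
m_a (array([ 554.18026317, -443.6815765 ,   18.12366395]), [np.float64(0.1), np.float64(0.1)])
m_b (array([ 365.19320525, -272.22903418,   15.12053125]), [np.float64(0.2), np.float64(0.2)])
orange (array([ 515.76813448, -288.9792855 ,   15.59259795]), [np.float64(1.0), np.float64(1.0)])
hndl (array([428.87775997, -30.78353215, 102.42257815]), [np.float64(1.2), np.float64(1.4)])
post (array([ 499.22350763, -161.94866514,  108.89498946]), [np.float64(3.8), np.float64(4.2)])
jar (array([ 682.49053412, -295.58920435,   77.38352846]), [np.float64(0.0), np.float64(0.0)])
ring (array([ 356.66203047, -143.95303028,   14.35236218]), [np.float64(0.5), np.float64(0.6)])
roller1 (array([690.1532968 , -77.31743962,  56.45079405]), [np.float64(0.5), np.float64(0.5)])
roller3 (array([691.45794446,  96.02442656,  64.6660202 ]), [np.float64(0.1), np.float64(0.1)])
brushhandle (array([388.16846387, -40.81323202,  14.62391178]), [np.float64(1.2), np.float64(1.5)])
brushend (array([386.60691591, 126.19351097,  15.20361701]), [np.float64(2.0), np.float64(2.7)])
tray [422.93376427 210.46668347  30.        ]
tray [329.27782882 317.2814252   30.        ]
tray [509.74845346 513.11560179  30.        ]
tray [618.63859972 422.02323555  30.        ]
jig [ 732.58515744 -171.94873907   16.        ]
jig [721.7833471  206.08223501  16.        ]
jig [497.75867093 212.62272255  16.        ]
```

View pics/c1.png

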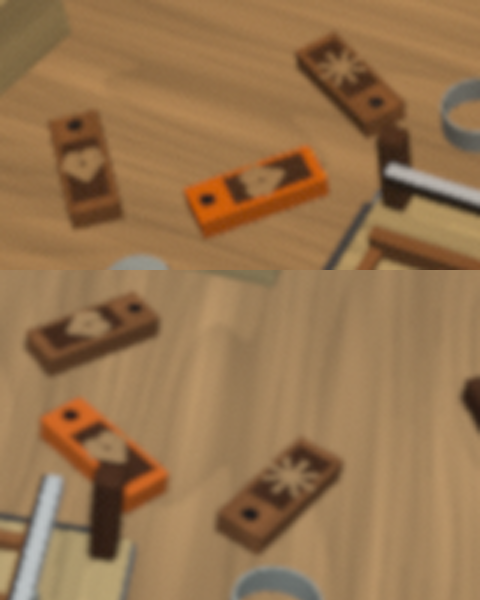

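Candidates: heart mould at scene (178,205), star mould at (266,177), both wooden and 120x46 — these are the new moulds. The orange one at (236,213) is the look-alike to leave, and the square carving and boxed blocks are the wrong size. Two moulds are present. I'll look closer with the wrist camera.

Request:
apply_moves(deltas=[[-0.96,-0.51,-0.47,0,0,0,1],[-0.96,-0.51,-0.47,0,0,0,1],[-0.96,-0.51,-0.47,0,0,0,1],[-0.96,-0.51,-0.47,0,0,0,1],[-0.96,-0.51,-0.47,0,0,0,1],[-0.96,-0.51,-0.47,0,0,0,1],[-0.96,-0.51,-0.47,0,0,0,1],[-0.96,-0.51,-0.47,0,0,0,1]])

```text
time: 1.1
tool_pos: [349.9, 398.0, 358.1]
tcp_rot: [-180.0, -0.0, 164.5]
ft_force: [0.5, 0.1, 0.2]
finger_gap: 85.7
grip_force: 0.0
```

Request:
apply_moves(deltas=[[-0.96,-0.51,-0.47,0,0,0,1],[-0.96,-0.51,-0.47,0,0,0,1],[-0.96,-0.51,-0.47,0,0,0,1],[0,0,0,0,0,-0.845,1],[0,0,0,0,0,-0.845,1],[0,0,0,0,0,-0.845,1],[0,0,0,0,0,-0.845,1],[0,0,0,0,0,0,1]])

```text
time: 2.1
tool_pos: [420.3, 331.6, 399.9]
tcp_rot: [-180.0, -0.0, -180.0]
ft_force: [-0.4, -0.0, -0.1]
finger_gap: 85.6
grip_force: 0.0
```

Run:
```python
from h import *
import pickle
s=snap('wrist','w1.png');pickle.dump(s,open('w1.pkl','wb'));print(s['time'],s['tool_pos'],s['tcp_rot'],s['joint_pos'])
```

```text
2.1 [420.26816638 331.56944379 399.90862719] [-1.79972778e+02 -4.48817687e-02 -1.79992693e+02] [ 3.27822442e+01 -3.09671876e+00  8.01401507e+01  1.44488050e-03
  1.03009041e+02 -5.72247491e+01]
```

Request:
apply_moves(deltas=[[-0.2,-1,0,0,0,0,1],[-0.2,-1,0,0,0,0,1],[-0.2,-1,0,0,0,0,1],[-0.2,-1,0,0,0,0,1],[-0.2,-1,0,0,0,0,1],[-0.2,-1,0,0,0,0,1],[-0.2,-1,0,0,0,0,1],[-0.2,-1,0,0,0,0,1]])

```text
time: 3.15
tool_pos: [468.6, 90.7, 400.3]
tcp_rot: [180.0, -0.0, 179.9]
ft_force: [-0.1, 0.3, 0.5]
finger_gap: 85.2
grip_force: 0.0
```

Request:
apply_moves(deltas=[[-0.2,-1,0,0,0,0,1],[-0.2,-1,0,0,0,0,1],[-0.2,-1,0,0,0,0,1],[0,0,0,0,0,0,1],[0,0,0,0,0,0,1]])

```text
time: 3.78
tool_pos: [486.5, 2.1, 400.3]
tcp_rot: [180.0, -0.0, 180.0]
ft_force: [-0.5, 0.6, 1.3]
finger_gap: 85.1
grip_force: 0.0
```

Run:
```python
from h import *
import pickle
s=snap('wrist','w2.png');pickle.dump(s,open('w2.pkl','wb'));print(s['time'],s['tool_pos'],s['tcp_rot'],s['joint_pos'])
```

```text
3.775 [486.4790165    2.08229249 400.33286284] [ 1.79976106e+02 -1.20748811e-02  1.79973973e+02] [-5.81239965e+00 -1.06955099e+01  8.70861511e+01  2.32080964e-02
  1.03623780e+02 -9.57809069e+01]
```

Request:
apply_moves(deltas=[[0,-1,0,0,0,0,1],[0,-1,0,0,0,0,1],[0,-1,0,0,0,0,1],[0,-1,0,0,0,0,1],[0,-1,0,0,0,0,1],[0,-1,0,0,0,0,1],[0,-1,0,0,0,0,1],[0,-1,0,0,0,0,1]])

```text
time: 4.82
tool_pos: [487.1, -238.1, 400.5]
tcp_rot: [180.0, 0.0, -179.9]
ft_force: [0.8, -0.1, 0.3]
finger_gap: 85.5
grip_force: 0.0
```

Request:
apply_moves(deltas=[[0,0,0,0,0,0,1],[0,0,0,0,0,0,1]])

```text
time: 5.08
tool_pos: [487.0, -237.2, 400.4]
tcp_rot: [180.0, 0.0, -179.9]
ft_force: [0.0, 0.1, -0.2]
finger_gap: 85.5
grip_force: 0.0
```

Run:
```python
from h import *
import pickle
s=snap('wrist','w3.png');pickle.dump(s,open('w3.pkl','wb'));print(s['time'],s['tool_pos'],s['tcp_rot'],s['joint_pos'])
```

```text
5.075 [ 487.00836192 -237.20766809  400.43366338] [ 1.79970462e+02  4.78709374e-03 -1.79925063e+02] [-3.14108667e+01 -2.13652733e+00  7.91548131e+01  2.84168303e-02
  1.02993058e+02 -1.21479418e+02]
```

View pics/w2.png

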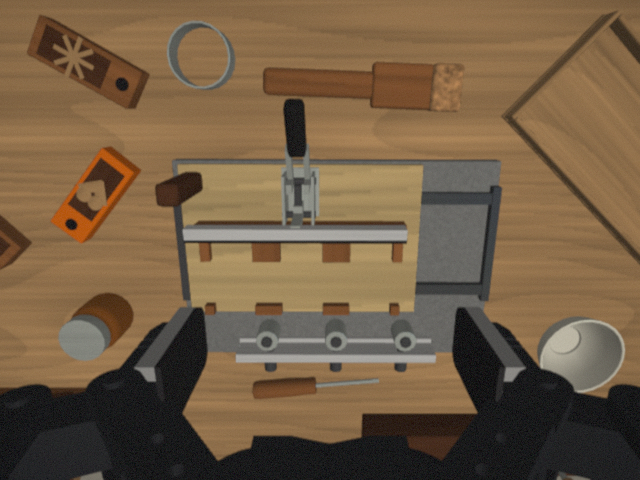

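View pics/w3.png

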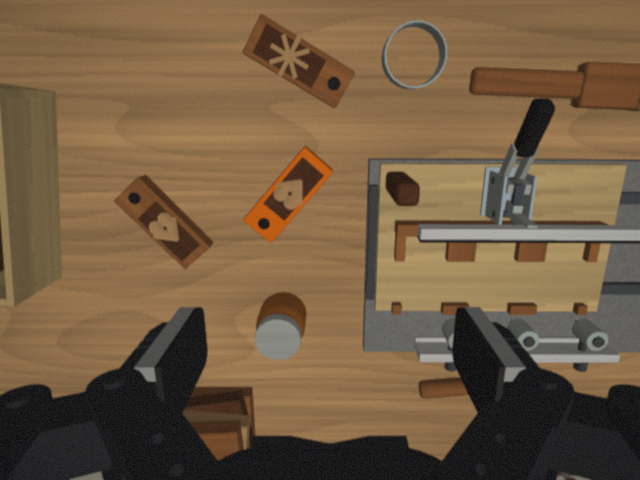

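View pics/w1.png

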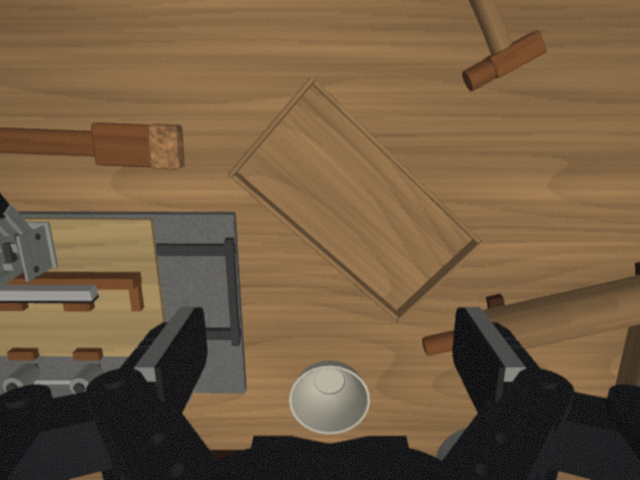

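w2: jig with rollers at (267,340),(336,340),(404,340), post (180,188), handle (294,128). w3: heart mould around (163,222), hole at (134,198); star mould (298,60), hole (334,83); orange one between them. w1: tray corners (312,80),(232,173),(398,318),(479,240). I'll enlarge for accuracy.

Run:
```python
from h import *
def crop(f,x0,x1,y0,y1,k,o):
    im=cv2.resize(cv2.imread('pics/'+f)[y0:y1,x0:x1],None,fx=k,fy=k,interpolation=cv2.INTER_CUBIC)
    for x in range(-(-x0//20)*20,x1,20):cv2.putText(im,str(x),((x-x0)*k,8),0,.3,(255,255,255));cv2.line(im,((x-x0)*k,10),((x-x0)*k,16),(255,255,255),1)
    for y in range(-(-y0//20)*20,y1,20):cv2.putText(im,str(y),(0,(y-y0)*k),0,.3,(255,255,255));cv2.line(im,(18,(y-y0)*k),(24,(y-y0)*k),(255,255,255),1)
    cv2.imwrite('pics/'+o,im)
crop('w3.png',105,365,5,280,3,'c_m.png') if False else crop('w3.png',105,365,5,205,3,'c_m.png')
im=np.hstack([cv2.resize(cv2.imread('pics/w3.png')[165:285,100:220],None,fx=3,fy=3,interpolation=2),cv2.resize(cv2.imread('pics/w3.png')[0:120,240:360],None,fx=3,fy=3,interpolation=2)])
cv2.imwrite('pics/c_m.png',im)
crop('w2.png',150,420,150,350,3,'c_j.png') if False else crop('w2.png',155,420,85,285,3,'c_j.png')
```

```text
(no output)
```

View pics/c_m.png

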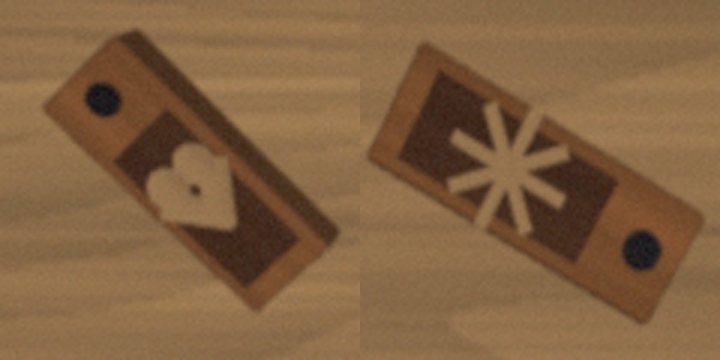

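View pics/c_j.png

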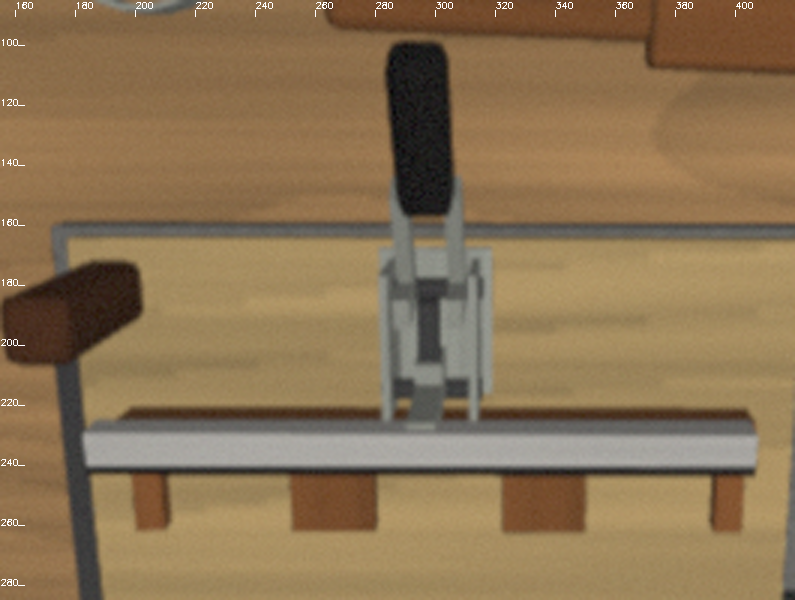

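Run:
```python
from h import *
import pickle
W=[cam('wrist',pickle.load(open(f'w{i}.pkl','rb'))) for i in (1,2,3)]
np.set_printoptions(precision=1,suppress=True)
def m(n,cs,h):
    P=[onz(W[2],p,24) for p in cs]  # hole-end two, plain-end two
    he=(P[0]+P[1])/2;pe=(P[2]+P[3])/2;d=he-pe
    print(n,'c',(he+pe)/2,'len',np.linalg.norm(d),'w',np.linalg.norm(P[0]-P[1]),np.linalg.norm(P[2]-P[3]),'ang',np.degrees(np.arctan2(d[1],d[0])),'hole',onz(W[2],h,24),'pred',(he+pe)/2+45*d/np.linalg.norm(d))
m('a',[(114.3,201),(139.3,177.7),(186,268.7),(209,246)],(134.3,198))
m('b',[(354.7,72.3),(335.3,108),(261.7,14),(242.7,52.7)],(333.7,83.3))
S=cam('scene')
print('hole b tri',tri((W[1],(122,84)),(W[2],(333.7,83.3)),(S,(150+375/3,150+102/3))), 'hole a', tri((W[2],(134.3,198)),(S,(150+75/3,150+125/3)),(cam('side'),(330+135/3,135+(308-270)/3))))
for p in ((278.5,261),(322.3,261),(251,261),(349.3,261),(210.5,261),(392.5,261)): print('tooth',p,onz(W[1],p,44))
for p in ((267,340),(336,340),(404,340)): print('roller top',onz(W[1],p,70))
print('rollers tri',tri((W[1],(336,340)),(W[2],(525,340))),tri((W[1],(404,340)),(W[2],(593,340))))
for p in ((157,186),(178,186),(157,205),(178,205)): print('post top?',onz(W[1],p,120))
print('handle grip',tri((W[1],(294,128)),(W[2],(535,128))), onz(W[1],(294,128),92),onz(W[1],(293,100),108))
for p in ((312,80),(232,173),(398,318),(479,240)): print('tray',onz(W[0],p,30))
for p in ((232,173),(398,318)): print('tray tri?',onz(W[0],p,30))
print('tray tri',tri((W[0],(232,173)),(W[1],(505,119))),'jig corners',onz(W[1],(173,160),16),onz(W[1],(499,161),16))
```

```text
a c [ 551.8 -444.2   24. ] len 117.09164509565775 w 44.61104426183628 44.31257493228971 ang -138.20475494948838 hole [ 518.7 -475.3   24. ] pred [ 518.2 -474.2   24. ]
b c [ 364.6 -271.3   24. ] len 117.90891752952788 w 43.999246440334254 44.90772582772966 ang 60.19197640171987 hole [ 386.4 -232.8   24. ] pred [ 387.  -232.2   24. ]
hole b tri (array([ 386.5, -233.1,   22.1]), [np.float64(0.3), np.float64(0.3), np.float64(0.1)]) hole a (array([ 518.3, -475.1,   23.9]), [np.float64(0.4), np.float64(0.6), np.float64(0.6)])
tooth (278.5, 261) [591.8 -60.5  44. ]
tooth (322.3, 261) [591.8  -6.9  44. ]
tooth (251, 261) [591.9 -94.2  44. ]
tooth (349.3, 261) [591.8  26.2  44. ]
tooth (210.5, 261) [ 591.9 -143.8   44. ]
tooth (392.5, 261) [591.8  79.   44. ]
roller top [685.5 -74.8  70. ]
roller top [685.5  10.   70. ]
roller top [685.4  93.5  70. ]
rollers tri (array([693.4,  10.2,  56.8]), [np.float64(0.1), np.float64(0.1)]) (array([693.2,  96.1,  56.8]), [np.float64(0.0), np.float64(0.0)])
post top? [ 485.8 -167.   120. ]
post top? [ 485.8 -146.4  120. ]
post top? [ 504.8 -169.2  120. ]
post top? [ 504.8 -148.4  120. ]
handle grip (array([431.7, -33.4,  97.5]), [np.float64(0.1), np.float64(0.1)]) [431.8 -33.8  92. ] [405.3 -32.8 108. ]
tray [316.2 311.5  30. ]
tray [419.8 215.7  30. ]
tray [609.8 421.1  30. ]
tray [502.4 516.3  30. ]
tray tri? [419.8 215.7  30. ]
tray tri? [609.8 421.1  30. ]
tray tri (array([424. , 210.8,   8.2]), [np.float64(0.8), np.float64(0.8)]) jig corners [ 472.6 -187.    16. ] [473.6 206.5  16. ]
```

Measured values fit the given sizes: moulds are 117x44.5 mm at z≈24, slot pitch is 86, and the middle slot is at y −33.7, sled_mid x ≈ 615. I'll pick the star mould first.

Request:
apply_moves(deltas=[[0.816,-0.229,0,0,0,0,1],[0.816,-0.229,0,0,0,0,1],[0.816,-0.229,0,0,0,0,1],[0.816,-0.229,0,0,0,0,1],[0.816,-0.229,0,0,0,0,1],[0,0,0.42,0,0,0.9686,1],[0,0,0.42,0,0,0.9686,1],[0,0,0.42,0,0,0.9686,1]])

```text
time: 6.12
tool_pos: [364.7, -271.7, 362.6]
tcp_rot: [-180.0, 0.1, 166.6]
ft_force: [0.3, 0.1, 0.8]
finger_gap: 85.5
grip_force: 0.0
```

Request:
apply_moves(deltas=[[0,0,0.42,0,0,0.9686,1],[0,0,0.42,0,0,0.9686,1],[0,0,0.42,0,0,0.9686,1],[0,0,0.42,0,0,0.9686,1],[0,0,0.42,0,0,0.9686,1],[0,0,0.42,0,0,0.9686,1],[0,0,0.42,0,0,0.9686,1],[0,0,0.42,0,0,0.9686,1]])

```text
time: 7.12
tool_pos: [364.8, -271.7, 261.7]
tcp_rot: [180.0, 0.0, 131.1]
ft_force: [0.1, 0.2, 0.9]
finger_gap: 85.5
grip_force: 0.0
```

Request:
apply_moves(deltas=[[0,0,0.42,0,0,0.9686,1],[0,0,0.42,0,0,0.9686,1],[0,0,0.42,0,0,0.9686,1],[0,0,0.42,0,0,0.9686,1],[0,0,0.42,0,0,0.9686,1],[0,0,0.42,0,0,0.9686,1],[0,0,0.42,0,0,0.9686,1],[0,0,0.42,0,0,0.9686,1]])

```text
time: 8.12
tool_pos: [364.9, -271.7, 160.9]
tcp_rot: [180.0, 0.0, 95.6]
ft_force: [-0.1, -0.3, -1.0]
finger_gap: 85.7
grip_force: 0.0
```

Request:
apply_moves(deltas=[[0,0,0.42,0,0,0.9686,1],[0,0,0.42,0,0,0.9686,1],[0,0,0.42,0,0,0.9686,1],[0,0,0.42,0,0,0.9686,1],[0,0,0.42,0,0,0.9686,1],[0,0,0.42,0,0,0.9686,1],[0,0,0.42,0,0,0.9686,1],[0,0,0.42,0,0,0.9686,1]])

```text
time: 9.12
tool_pos: [365.0, -271.9, 60.2]
tcp_rot: [180.0, -0.0, 60.1]
ft_force: [-0.2, 0.3, -0.2]
finger_gap: 85.4
grip_force: 0.0
```

Request:
apply_moves(deltas=[[0,0,0,0,0,0,1],[0,0,0,0,0,0,1]])

```text
time: 9.38
tool_pos: [364.9, -272.5, 60.9]
tcp_rot: [180.0, 0.0, 60.3]
ft_force: [0.2, -0.2, 0.1]
finger_gap: 85.1
grip_force: 0.0
```

```bash
cat >> h.py <<'E'
def go(x,y,z,yaw=None):
    """tool-frame shift (units of a row) from the measured pose to the target"""
    s=sense();R=Ro.from_euler('xyz',s['tcp_rot'],degrees=True).as_matrix()
    d=R.T@(np.array([x,y,z])-s['tool_pos'])/30
    w=np.zeros(3)
    if yaw is not None: w=(Ro.from_matrix(R).inv()*Ro.from_euler('xyz',[180,0,yaw],degrees=True)).as_rotvec()/.08
    print('t',s['time'],np.round(s['tool_pos'],1),np.round(s['tcp_rot'],1),'shift',np.round(d,3),'turn',np.round(w,3),'F',np.round(s['ft_force'],1),'gap',round(s['finger_gap'],1))
E
python3 -c "
from h import *
go(364.6,-271.3,17,60.2)
s=snap('scene','p1.png');a=cv2.imread('pics/p1.png')[140:260,130:310];snap('wrist','p1w.png')
S=cam('scene');print(proj(S,(364.6,-271.3,24)))
cv2.imwrite('pics/p1c.png',np.hstack([cv2.resize(a,(480,320)),cv2.resize(cv2.imread('pics/p1w.png'),(320,240)).copy() if 0 else cv2.resize(cv2.imread('pics/p1w.png')[:, :],(320,320))]))"
```

```text
t 9.375 [ 364.9 -272.5   60.9] [180.    0.   60.3] shift [ 0.03  -0.029  1.462] turn [0.011 0.001 0.023] F [ 0.2 -0.2  0.1] gap 85.1
[266.06653584 174.55071975]
```

View pics/p1c.png

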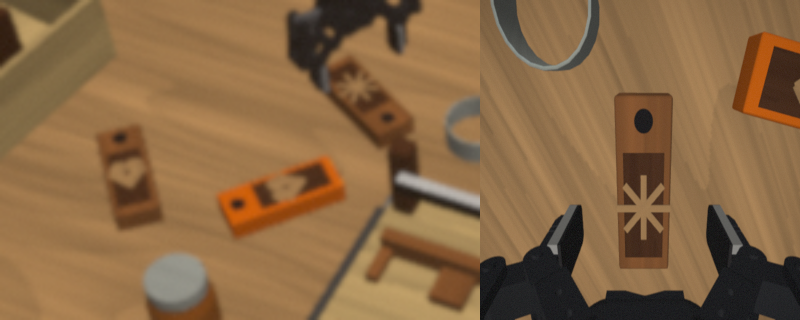

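The star mould is centred and aligned between the fingers in the wrist view, and nothing has shifted.

Request:
apply_moves(deltas=[[0.01,-0.01,0.49,0,0,0,1],[0.01,-0.01,0.49,0,0,0,1],[0.01,-0.01,0.48,0,0,0,1],[0,0,0,0,0,0,1],[0,0,0,0,0,0,0.3],[0,0,0,0,0,0,0.3],[0,0,0,0,0,0,0.3],[0,0,0,0,0,0,0.3]], grip_force=50)

```text
time: 10.48
tool_pos: [364.6, -272.1, 17.2]
tcp_rot: [179.9, 0.0, 60.2]
ft_force: [-0.1, -0.7, 5.3]
finger_gap: 44.4
grip_force: 52.1
```

Request:
apply_moves(deltas=[[0,0,0,0,0,0,0.3],[0,0,0,0,0,0,0.3],[0,0,-0.3,0,0,0,0.3],[0,0,-0.6,0,0,0,0.3],[0,0,0,0,0,0,0.3]])

```text
time: 11.1
tool_pos: [364.9, -272.3, 44.8]
tcp_rot: [179.8, 0.0, 60.2]
ft_force: [0.2, -0.2, -1.2]
finger_gap: 45.0
grip_force: 51.7
```

Request:
apply_moves(deltas=[[0,0,-0.7,0,0,-0.9675,0.3],[0,0,-0.7,0,0,-0.9675,0.3],[0,0,-0.7,0,0,-0.9675,0.3],[0,0,-0.7,0,0,-0.9675,0.3],[0,0,-0.7,0,0,-0.9675,0.3],[0,0,-0.7,0,0,-0.9675,0.3],[0,0,0,0,0,-0.9675,0.3],[0,0,0,0,0,-0.9675,0.3]])

```text
time: 12.1
tool_pos: [363.9, -271.4, 169.0]
tcp_rot: [-180.0, -0.0, 95.8]
ft_force: [0.9, -0.0, -1.6]
finger_gap: 45.1
grip_force: 51.6
```

Request:
apply_moves(deltas=[[0,0,0,0,0,-0.9675,0.3],[0,0,0,0,0,-0.9675,0.3],[0,0,0,0,0,-0.9675,0.3],[0,0,0,0,0,-0.9675,0.3],[0,0,0,0,0,-0.9675,0.3],[0,0,0,0,0,-0.9675,0.3],[0,0,0,0,0,-0.9675,0.3],[0,0,0,0,0,-0.9675,0.3]])

```text
time: 13.1
tool_pos: [363.7, -271.2, 168.5]
tcp_rot: [-180.0, -0.1, 131.3]
ft_force: [0.4, 0.1, -1.2]
finger_gap: 44.9
grip_force: 51.5
```

Request:
apply_moves(deltas=[[0,0,0,0,0,-0.9675,0.3],[0,0,0,0,0,-0.9675,0.3],[0,0,0,0,0,-0.9675,0.3],[0,0,0,0,0,-0.9675,0.3],[0,0,0,0,0,-0.9675,0.3],[0,0,0,0,0,-0.9675,0.3],[0,0,0,0,0,-0.9675,0.3],[0,0,0,0,0,-0.9675,0.3]])

```text
time: 14.1
tool_pos: [363.7, -271.2, 168.5]
tcp_rot: [180.0, -0.1, 166.7]
ft_force: [-0.2, 0.6, -1.4]
finger_gap: 45.1
grip_force: 51.5
```

Request:
apply_moves(deltas=[[0,0,0,0,0,-0.9675,0.3],[0,0,0,0,0,-0.9675,0.3],[0,0,0,0,0,-0.9675,0.3],[0,0,0,0,0,0,0.3]])

```text
time: 14.6
tool_pos: [363.7, -271.2, 168.6]
tcp_rot: [180.0, -0.0, 179.9]
ft_force: [0.4, 0.4, -1.1]
finger_gap: 44.9
grip_force: 51.5
```

```bash
python3 -c "
from h import *
go(618,52.6,170,180)"
```

```text
t 14.6 [ 363.7 -271.2  168.6] [180.   -0.  179.9] shift [-8.452 10.813 -0.045] turn [ 0.009 -0.01  -0.028] F [ 0.4  0.4 -1.1] gap 44.9
```

Request:
apply_moves(deltas=[[-0.768,0.983,0,0,0,0,0.3],[-0.768,0.983,0,0,0,0,0.3],[-0.768,0.983,0,0,0,0,0.3],[-0.768,0.983,0,0,0,0,0.3],[-0.768,0.983,0,0,0,0,0.3],[-0.768,0.983,0,0,0,0,0.3],[-0.768,0.983,0,0,0,0,0.3],[-0.768,0.983,0,0,0,0,0.3]])

```text
time: 15.6
tool_pos: [549.2, -34.8, 168.8]
tcp_rot: [-180.0, -0.0, 179.8]
ft_force: [-0.1, -0.7, -0.5]
finger_gap: 45.0
grip_force: 51.6
```

Request:
apply_moves(deltas=[[-0.768,0.983,0,0,0,0,0.3],[-0.768,0.983,0,0,0,0,0.3],[-0.768,0.983,0,0,0,0,0.3],[0,0,0.8,0,0,0,0.3],[0,0,0.8,0,0,0,0.3],[0,0,0.8,0,0,0,0.3],[0,0,0.7,0,0,0,0.3],[0,0,0,0,0,0,0.3]])

```text
time: 16.6
tool_pos: [616.8, 52.4, 74.4]
tcp_rot: [-180.0, -0.2, 179.8]
ft_force: [0.4, -0.4, -0.4]
finger_gap: 45.3
grip_force: 51.7
```

```bash
python3 -c "
from h import *
go(618,52.6,51,180)
s=snap('wrist','p2w.png')
C=cam('wrist',s)
for p in ((611.8-20,26.2,44),(591.8,79,44),(591.8,-60.5,44),(591.8,-6.9,44)): print(proj(C,p))"
```

```text
t 16.6 [616.8  52.4  74.4] [-180.    -0.2  179.8] shift [-0.042  0.007  0.78 ] turn [-0.    -0.04  -0.033] F [ 0.4 -0.4 -0.4] gap 45.3
[263.0302411  236.79326069]
[397.05028653 236.59163865]
[ 43.25853571 237.12388899]
[179.08334398 236.91955183]
```

View pics/p2w.png

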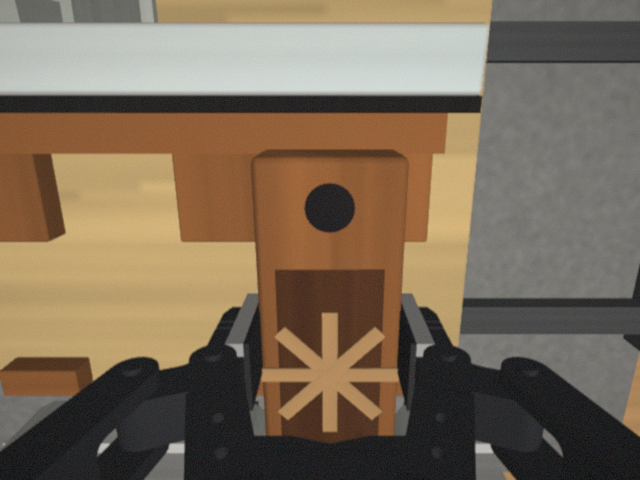

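```bash
python3 -c "
from h import *
s=sense();C=cam('wrist',s)
print('fence',onz(C,(440,152.5),56),onz(C,(60,152),56),'tooth',onz(C,(45,240),44),'mould end',onz(C,(330,150),81),onz(C,(330,208),81))
go(620,52.6,51,180)"
```

```text
fence [558.92523886  90.77531002  56.        ] [558.5346477  -41.05800798  56.        ] tooth [594.22386472 -61.0128974   44.        ] mould end [555.72990885  52.62779311  81.        ] [572.82635726  52.60436389  81.        ]
t 16.65 [617.6  52.4  75.8] [-1.800e+02 -1.000e-01  1.799e+02] shift [-0.083  0.007  0.827] turn [ 0.    -0.019 -0.031] F [ 0.  -0.6 -0. ] gap 45.0
```

Request:
apply_moves(deltas=[[-0.19,0,0,0,0,0,0.3],[0,0,0.4,0,0,0,0.3],[0,0,0.4,0,0,0,0.3],[0,0,0,0,0,0,0.3]])

```text
time: 17.15
tool_pos: [622.3, 52.4, 50.4]
tcp_rot: [180.0, -0.2, 179.9]
ft_force: [-0.2, -0.5, -1.6]
finger_gap: 44.9
grip_force: 51.7
```

Request:
apply_moves(deltas=[[0.05,0,0,0,0,0,0.3],[0.05,0,0,0,0,0,0.3],[0,0,0,0,0,0,0.3]])

```text
time: 17.52
tool_pos: [620.8, 52.5, 52.8]
tcp_rot: [-180.0, 0.0, 179.9]
ft_force: [-0.1, 0.0, -1.6]
finger_gap: 44.7
grip_force: 51.7
```

Request:
apply_moves(deltas=[[0.05,0,0,0,0,0,0.3],[0.05,0,0,0,0,0,0.3],[0,0,0,0,0,0,0.3]])

```text
time: 17.9
tool_pos: [618.5, 52.4, 52.9]
tcp_rot: [-180.0, 0.1, 179.9]
ft_force: [3.6, -0.7, -2.1]
finger_gap: 45.0
grip_force: 51.5
```

Request:
apply_moves(deltas=[[-0.01,0,0.05,0,0,0,0.3],[0,0,0.05,0,0,0,0.3],[0,0,0,0,0,0,0.3],[0,0,0,0,0,0,0.3]])

```text
time: 18.4
tool_pos: [618.6, 52.4, 49.7]
tcp_rot: [-180.0, 0.1, 179.9]
ft_force: [5.1, 0.7, -1.0]
finger_gap: 44.8
grip_force: 51.9
```

Request:
apply_moves(deltas=[[0,0,0,0,0,0,0.8],[0,0,0,0,0,0,0.8],[0,0,0,0,0,0,0.8],[0,0,-0.3,0,0,0,0.8],[0,0,-0.8,0,0,0,0.8],[0,0,-0.8,0,0,0,0.8],[0,0,-0.8,0,0,0,0.8],[0,0,-0.8,0,0,0,0.8]])

```text
time: 19.4
tool_pos: [618.1, 52.4, 156.0]
tcp_rot: [-180.0, 0.0, 179.9]
ft_force: [-0.0, 0.5, 0.3]
finger_gap: 68.3
grip_force: 0.0
```

Request:
apply_moves(deltas=[[0.131,-0.974,0,0,0,0,1],[0.131,-0.974,0,0,0,0,1],[0.131,-0.974,0,0,0,0,1],[0.131,-0.974,0,0,0,0,1],[0.131,-0.974,0,0,0,0,1],[0.131,-0.974,0,0,0,0,1],[0.131,-0.974,0,0,0,0,1],[0.131,-0.974,0,0,0,0,1]])

```text
time: 20.4
tool_pos: [586.1, -182.2, 155.2]
tcp_rot: [-180.0, 0.0, 179.9]
ft_force: [-0.4, 0.1, -0.4]
finger_gap: 85.4
grip_force: 0.0
```

Request:
apply_moves(deltas=[[0.131,-0.974,0,0,0,0,1],[0.131,-0.974,0,0,0,0,1],[0.131,-0.974,0,0,0,0,1],[0.131,-0.974,0,0,0,0,1],[0.131,-0.974,0,0,0,0,1],[0.131,-0.974,0,0,0,0,1],[0.131,-0.974,0,0,0,0,1],[0.131,-0.974,0,0,0,0,1]])

```text
time: 21.4
tool_pos: [554.2, -416.0, 155.2]
tcp_rot: [-180.0, 0.0, 179.9]
ft_force: [0.0, 0.6, 0.1]
finger_gap: 85.2
grip_force: 0.0
```

Request:
apply_moves(deltas=[[0.131,-0.974,0,0,0,0,1],[0,0,0.1,0,0,0.972,1],[0,0,0.1,0,0,0.972,1],[0,0,0.1,0,0,0.972,1],[0,0,0.1,0,0,0.972,1],[0,0,0.1,0,0,0.972,1],[0,0,0.1,0,0,0.972,1],[0,0,0.1,0,0,0.972,1]])

```text
time: 22.4
tool_pos: [550.4, -444.3, 134.1]
tcp_rot: [-180.0, 0.0, 148.6]
ft_force: [-0.7, 0.2, -0.5]
finger_gap: 85.3
grip_force: 0.0
```

Request:
apply_moves(deltas=[[0,0,0.1,0,0,0.972,1],[0,0,0.1,0,0,0.972,1],[0,0,0.1,0,0,0.972,1],[0,0,0.1,0,0,0.972,1],[0,0,0.1,0,0,0.972,1],[0,0,0.1,0,0,0.972,1],[0,0,0.1,0,0,0.972,1],[0,0,0.1,0,0,0.972,1]])

```text
time: 23.4
tool_pos: [550.4, -444.2, 110.0]
tcp_rot: [180.0, 0.0, 112.9]
ft_force: [0.2, 0.2, 0.3]
finger_gap: 85.2
grip_force: 0.0
```

Request:
apply_moves(deltas=[[0,0,0.1,0,0,0.972,1],[0,0,0.1,0,0,0.972,1],[0,0,0.1,0,0,0.972,1],[0,0,0.1,0,0,0.972,1],[0,0,0.1,0,0,0.972,1],[0,0,0.1,0,0,0.972,1],[0,0,0.1,0,0,0.972,1],[0,0,0.1,0,0,0.972,1]])

```text
time: 24.4
tool_pos: [550.5, -444.3, 86.1]
tcp_rot: [180.0, 0.0, 77.3]
ft_force: [-0.1, 0.1, 0.2]
finger_gap: 85.1
grip_force: 0.0
```

Request:
apply_moves(deltas=[[0,0,0.1,0,0,0.972,1],[0,0,0.1,0,0,0.972,1],[0,0,0.1,0,0,0.972,1],[0,0,0.1,0,0,0.972,1],[0,0,0.1,0,0,0.972,1],[0,0,0.1,0,0,0.972,1],[0,0,0.1,0,0,0.972,1],[0,0,0.1,0,0,0.972,1]])

```text
time: 25.4
tool_pos: [550.5, -444.3, 62.0]
tcp_rot: [180.0, -0.0, 41.6]
ft_force: [0.0, 0.5, 0.4]
finger_gap: 85.5
grip_force: 0.0
```

```bash
python3 -c "
from h import *
s=snap('wrist','p3w.png')
C=cam('wrist',s);c=np.array([551.8,-444.2,24]);u=np.array([np.cos(np.radians(41.8)),np.sin(np.radians(41.8)),0])
print('exp centre, plain end, hole',proj(C,c),proj(C,c+60*u),proj(C,c-45*u))
S=cam('scene');s=snap('scene','p3s.png')
a=cv2.resize(cv2.imread('pics/p3w.png'),(520,390));b=cv2.imread('pics/p3s.png')[140:335,150:290]
cv2.imwrite('pics/p3.png',np.hstack([a,cv2.resize(b,(280,390))]))
go(551.8,-444.2,18,41.8)"
```

```text
exp centre, plain end, hole [330.90401422 284.53573704] [330.73871456 141.3051291 ] [331.00845003 375.0283966 ]
t 25.5 [ 550.2 -444.1   61.6] [-180.     0.    41.7] shift [0.037 0.038 1.453] turn [-0.004  0.    -0.016] F [-1.  -0.6  0.2] gap 85.2
```

View pics/p3.png

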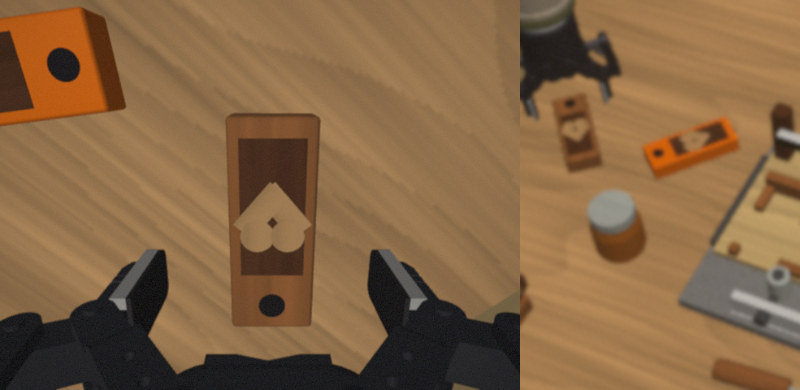

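Request:
apply_moves(deltas=[[0.013,0.03,0.49,0,0,0,1],[0.013,0.03,0.49,0,0,0,1],[0.01,0.03,0.47,0,0,0,1],[0,0,0,0,0,0,1],[0,0,0,0,0,0,0.3],[0,0,0,0,0,0,0.3],[0,0,0,0,0,0,0.3],[0,0,0,0,0,0,0.3]])

```text
time: 26.5
tool_pos: [553.6, -446.1, 19.1]
tcp_rot: [179.9, -0.0, 41.8]
ft_force: [0.3, 0.1, 5.9]
finger_gap: 44.9
grip_force: 53.6
```

Request:
apply_moves(deltas=[[0,0,0,0,0,0,0.3],[0,0,0,0,0,0,0.3],[0,0,-0.3,0,0,0,0.3],[0,0,-0.8,0,0,0,0.3],[0,0,-0.8,0,0,0,0.3],[0,0,-0.8,0,0,0.91,0.3],[0,0,-0.8,0,0,0.91,0.3],[0,0,-0.8,0,0,0.91,0.3]])

```text
time: 27.5
tool_pos: [553.3, -445.8, 150.1]
tcp_rot: [179.9, -0.0, 29.1]
ft_force: [0.2, 0.0, -1.2]
finger_gap: 44.6
grip_force: 53.0
```

Request:
apply_moves(deltas=[[0,0,-0.8,0,0,0.91,0.3],[0,0,0,0,0,0.91,0.3],[0,0,0,0,0,0.91,0.3],[0,0,0,0,0,0.91,0.3],[0,0,0,0,0,0.91,0.3],[0,0,0,0,0,0.91,0.3],[0,0,0,0,0,0.91,0.3],[0,0,0,0,0,0,0.3]])

```text
time: 28.5
tool_pos: [553.3, -445.8, 173.0]
tcp_rot: [179.9, -0.1, 0.1]
ft_force: [0.0, 1.1, -1.8]
finger_gap: 44.5
grip_force: 53.0
```

```bash
python3 -c "
from h import *
go(625,-33.7,170,0)"
```

```text
t 28.5 [ 553.3 -445.8  173. ] [ 1.799e+02 -1.000e-01  1.000e-01] shift [  2.413 -13.733   0.083] turn [ 0.018 -0.019  0.021] F [ 0.   1.1 -1.8] gap 44.5
```

Request:
apply_moves(deltas=[[0.172,-0.981,0,0,0,0,0.3],[0.172,-0.981,0,0,0,0,0.3],[0.172,-0.981,0,0,0,0,0.3],[0.172,-0.981,0,0,0,0,0.3],[0.172,-0.981,0,0,0,0,0.3],[0.172,-0.981,0,0,0,0,0.3],[0.172,-0.981,0,0,0,0,0.3],[0.172,-0.981,0,0,0,0,0.3]])

```text
time: 29.5
tool_pos: [594.3, -209.1, 172.2]
tcp_rot: [180.0, -0.1, 0.2]
ft_force: [0.4, -0.1, -1.3]
finger_gap: 45.1
grip_force: 53.0
```

Request:
apply_moves(deltas=[[0.172,-0.981,0,0,0,0,0.3],[0.172,-0.981,0,0,0,0,0.3],[0.172,-0.981,0,0,0,0,0.3],[0.172,-0.981,0,0,0,0,0.3],[0.172,-0.981,0,0,0,0,0.3],[0.172,-0.981,0,0,0,0,0.3],[0,0,0.8,0,0,0,0.3],[0,0,0.8,0,0,0,0.3]])

```text
time: 30.5
tool_pos: [625.5, -32.8, 124.1]
tcp_rot: [180.0, -0.1, 0.3]
ft_force: [-0.1, 0.2, -2.2]
finger_gap: 44.8
grip_force: 53.0
```

Request:
apply_moves(deltas=[[0,0,0.8,0,0,0,0.3],[0,0,0.7,0,0,0,0.3],[0,0,0,0,0,0,0.3]])

```text
time: 30.88
tool_pos: [623.2, -33.2, 76.1]
tcp_rot: [-180.0, 0.2, 0.1]
ft_force: [-0.7, -0.5, -1.0]
finger_gap: 45.0
grip_force: 53.0
```

```bash
python3 -c "
from h import *
go(625,-33.7,53,0)
s=snap('wrist','p4w.png');print(proj(cam('wrist',s),(683,-33.7,80)))
"
```

```text
t 30.875 [623.2 -33.2  76.1] [-1.8e+02  2.0e-01  1.0e-01] shift [0.062 0.017 0.771] turn [-0.006  0.043  0.025] F [-0.7 -0.5 -1. ] gap 45.0
[331.13882305 157.23846741]
```

View pics/p4w.png

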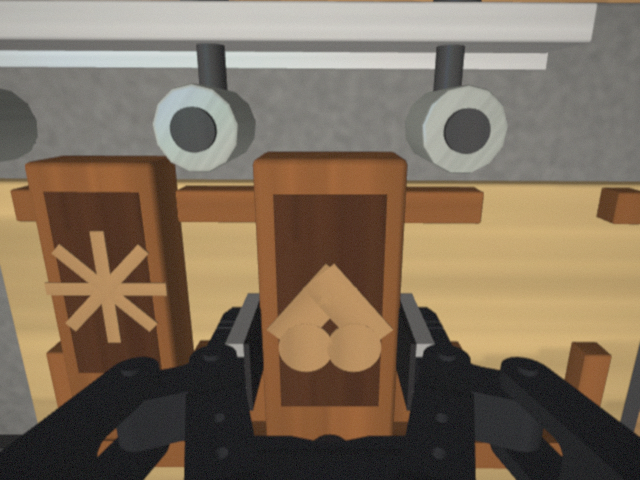

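Star mould lies in the left slot at (105,260); the heart mould (330,290) is held centred over the middle slot.

Request:
apply_moves(deltas=[[0.06,0.017,0.35,0,0,0,0.3],[0,0,0.4,0,0,0,0.3],[0,0,0,0,0,0,0.3],[-0.06,0,0,0,0,0,0.3],[-0.06,0,0,0,0,0,0.3],[0,0,0,0,0,0,0.3]])

```text
time: 31.68
tool_pos: [623.0, -33.9, 55.8]
tcp_rot: [180.0, -0.0, 0.1]
ft_force: [0.0, 0.0, -2.3]
finger_gap: 45.0
grip_force: 53.0
```

Request:
apply_moves(deltas=[[-0.06,0,0,0,0,0,0.3],[-0.06,0,0,0,0,0,0.3],[0,0,0,0,0,0,0.3]])

```text
time: 32.05
tool_pos: [619.1, -33.8, 55.4]
tcp_rot: [-180.0, 0.0, 0.1]
ft_force: [0.5, 0.0, -2.1]
finger_gap: 45.0
grip_force: 53.0
```

Request:
apply_moves(deltas=[[0,0,0.06,0,0,0,0.3],[0,0,0.06,0,0,0,0.3],[-0.06,0,0,0,0,0,0.3],[0,0,0,0,0,0,0.3]])

```text
time: 32.55
tool_pos: [618.6, -33.9, 52.2]
tcp_rot: [180.0, -0.1, 0.1]
ft_force: [5.5, 0.8, -3.9]
finger_gap: 44.9
grip_force: 52.8
```

Request:
apply_moves(deltas=[[0,0,0.05,0,0,0,0.3],[0,0,0,0,0,0,0.8],[0,0,0,0,0,0,0.8],[0,0,0,0,0,0,0.8],[0,0,-0.4,0,0,0,0.8],[0,0,-0.9,0,0,0,0.8],[0,0,-0.9,0,0,0,0.8],[0,0,-0.9,0,0,0,0.8]])

```text
time: 33.55
tool_pos: [617.6, -33.9, 145.2]
tcp_rot: [180.0, -0.0, 0.1]
ft_force: [0.3, -0.1, 0.3]
finger_gap: 68.4
grip_force: 0.0
```

Request:
apply_moves(deltas=[[0,0,-0.9,0,0,0,0.8],[-0.9,0,0,0,0,0,0.8],[-0.9,0,0,0,0,0,0.8],[-0.9,0,0,0,0,0,0.8],[-0.9,0,0,0,0,0,0.8],[-0.9,0,0,0,0,0,0.8],[-0.9,0,0,0,0,0,0.8],[-0.85,0,0,0,0,0,0.8]])

```text
time: 34.55
tool_pos: [429.3, -34.2, 171.2]
tcp_rot: [180.0, -0.1, 0.1]
ft_force: [-0.1, 0.1, 0.1]
finger_gap: 68.2
grip_force: 0.0
```

Request:
apply_moves(deltas=[[0,0,0.6,0,0,0,0.8],[0,0,0.6,0,0,0,0.8],[0,0,0,0,0,0,0.8]])

```text
time: 34.92
tool_pos: [429.1, -33.9, 132.7]
tcp_rot: [-180.0, 0.2, 0.1]
ft_force: [0.1, 0.3, 1.1]
finger_gap: 68.4
grip_force: 0.0
```

```bash
python3 -c "
from h import *
go(430,-33.6,88,0)
s=snap('wrist','p5w.png');snap('scene','p5s.png')
im=cv2.imread('pics/p5w.png');g=cv2.cvtColor(im,cv2.COLOR_BGR2GRAY)
C=cam('wrist',s);print(proj(C,(430,-33.5,92)))
cv2.imwrite('pics/p5.png',np.hstack([cv2.resize(im,(500,375)),cv2.resize(cv2.imread('pics/p5s.png')[160:360,220:380],(300,375))]))
"
```

```text
t 34.925 [429.1 -33.9 132.7] [-1.8e+02  2.0e-01  1.0e-01] shift [ 0.035 -0.008  1.491] turn [-0.008  0.035  0.015] F [0.1 0.3 1.1] gap 68.4
[328.12523191 282.27020411]
```

View pics/p5.png

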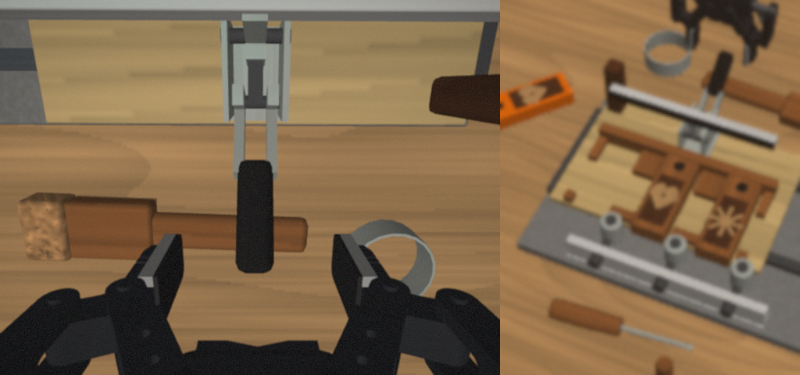

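Handle grip (255,215) is centred between the fingers, and both moulds are home in the middle and left slots. I'll grip and swing it.

Request:
apply_moves(deltas=[[0.03,0,0.5,0,0,0,0.8],[0,0,0.5,0,0,0,0.8],[0,0,0.48,0,0,0,0.8],[0,0,0,0,0,0,0],[0,0,0,0,0,0,0],[0,0,0,0,0,0,0],[0,0,0,0,0,0,0],[0,0,0,0,0,0,0]], grip_force=30)

```text
time: 36.02
tool_pos: [431.1, -32.7, 90.4]
tcp_rot: [-179.9, -0.0, 0.1]
ft_force: [-1.6, 9.4, 1.6]
finger_gap: 19.6
grip_force: 34.5
```

Request:
apply_moves(deltas=[[0.11,0,-0.15,0,0,0,0],[0.12,0,-0.15,0,0,0,0],[0.13,0,-0.14,0,0,0,0],[0.14,0,-0.13,0,0,0,0],[0,0,0,0,0,0,0]])

```text
time: 36.65
tool_pos: [445.2, -32.6, 106.4]
tcp_rot: [-179.8, 0.1, 0.1]
ft_force: [0.4, 8.4, -4.5]
finger_gap: 19.4
grip_force: 34.7
```

Request:
apply_moves(deltas=[[0.15,-0.03,-0.11,0,0,0,0],[0.15,0,-0.11,0,0,0,0],[0.167,0,-0.087,0,0,0,0],[0.167,0,-0.087,0,0,0,0],[0.177,0,-0.06,0,0,0,0],[0.177,0,-0.06,0,0,0,0],[0.185,0,-0.03,0,0,0,0],[0,0,0,0,0,0,0]])

```text
time: 37.65
tool_pos: [481.4, -32.7, 123.4]
tcp_rot: [-179.9, 0.0, 0.1]
ft_force: [-1.4, 5.2, -6.1]
finger_gap: 19.4
grip_force: 35.5
```

Request:
apply_moves(deltas=[[0.185,0,-0.03,0,0,0,0],[0.187,0,0,0,0,0,0],[0.15,0,0,0,0,0,0],[0,0,0,0,0,0,0]])

```text
time: 38.15
tool_pos: [497.0, -32.7, 124.5]
tcp_rot: [-180.0, 0.0, 0.1]
ft_force: [-1.9, 5.0, -3.6]
finger_gap: 19.5
grip_force: 36.0
```

Request:
apply_moves(deltas=[[0.1,0,0,0,0,0,0],[0,0,0,0,0,0,0],[0.1,0,0,0,0,0,0],[0,0,0,0,0,0,0]])

```text
time: 38.65
tool_pos: [502.5, -32.7, 124.2]
tcp_rot: [-180.0, 0.1, 0.1]
ft_force: [-3.8, 4.4, -4.9]
finger_gap: 19.7
grip_force: 35.9
```

Request:
apply_moves(deltas=[[0.1,0,0,0,0,0,0],[0,0,0,0,0,0,0],[0,0,0,0,0,0,0]])

```text
time: 39.02
tool_pos: [505.2, -32.7, 124.0]
tcp_rot: [-180.0, 0.1, 0.1]
ft_force: [-4.5, 4.7, -6.0]
finger_gap: 19.3
grip_force: 35.8
```

```bash
python3 -c "
from h import *
go(430,-33.6,88,0);snap('scene','p6.png');snap('side','p6d.png');snap('wrist','p6w.png')
a=cv2.resize(cv2.imread('pics/p6.png')[170:350,220:400],(400,400));b=cv2.resize(cv2.imread('pics/p6d.png')[190:350,230:390],(400,400))
cv2.imwrite('pics/p6c.png',np.hstack([a,b]))"
```

```text
t 39.025 [505.2 -32.7 124. ] [-1.8e+02  1.0e-01  1.0e-01] shift [-2.506  0.028  1.204] turn [-0.01   0.022  0.018] F [-4.5  4.7 -6. ] gap 19.3
```

View pics/p6c.png

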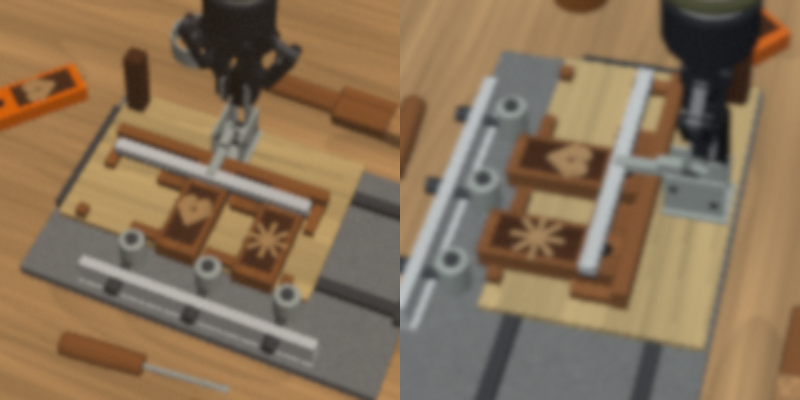

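Beam lies across both moulds (scene crop (200,175)). I'll release and measure the handle angle by code.

Request:
apply_moves(deltas=[[0,0,0,0,0,0,0.6],[0,0,0,0,0,0,0.6],[0,0,0,0,0,0,0.6],[0,0,-0.8,0,0,0,0.6],[0,0,-0.9,0,0,0,0.6],[0,0,-0.9,0,0,0,0.6],[0,0,-0.9,0,0,0,0.6],[-1,0,0,0,0,0,0.6]])

```text
time: 40.17
tool_pos: [478.0, -33.7, 232.7]
tcp_rot: [179.9, -0.3, 0.1]
ft_force: [-1.5, 0.4, -0.5]
finger_gap: 51.3
grip_force: 0.0
```

Request:
apply_moves(deltas=[[-1,0,0,0,0,0,1],[0,0,0,0,0,0,1],[0,0,0,0,0,0,1]])

```text
time: 40.55
tool_pos: [446.4, -33.4, 229.7]
tcp_rot: [180.0, -0.1, 0.1]
ft_force: [-0.0, 0.4, 0.2]
finger_gap: 85.2
grip_force: 0.0
```

```bash
cat >> h.py <<'E'
def blob(name,fn,P,lo,hi,half=40,tag=''):
    """binary-mask components (BGR range) near the projection of P"""
    s=snap(name,fn);C=cam(name,s);im=cv2.imread('pics/'+fn);u,v=np.round(proj(C,P)).astype(int)
    m=cv2.inRange(im,np.array(lo),np.array(hi));x0,y0=max(u-half,0),max(v-half,0);m=m[y0:v+half,x0:u+half]
    n,l,st,c=cv2.connectedComponentsWithStats(m)
    print(tag,'exp',(u,v))
    for i in range(1,n):
        if st[i,4]>25: print('  box',st[i,:4]+[x0,y0,0,0],'area',st[i,4],'c',np.round(c[i]+[x0,y0],1))
    return C
E
python3 -c "
from h import *
C=blob('wrist','p7w.png',(497,-33,140),(0,0,0),(55,55,55),110)
for px in (492,495,498):
  for a in (-.06,0,.1,.2):
    f=lambda r,dy=0:(px-r*np.sin(a),-33+dy,52+r*np.cos(a))
    print(px,a,proj(C,f(106)).round(),proj(C,f(44)).round())
S=blob('scene','p7s.png',(497,-33,130),(0,0,0),(55,55,55),30)
for a in (-.06,0,.1,.2): print(a,proj(S,(495-75*np.sin(a),-33,52+75*np.cos(a))).round(1))
D=blob('side','p7d.png',(497,-33,130),(0,0,0),(55,55,55),30)
for a in (-.06,0,.1,.2): print(a,proj(D,(495-75*np.sin(a),-33,52+75*np.cos(a))).round(1))
go(500,-33,200,0)
"
```

```text
exp (np.int64(328), np.int64(155))
  box [308 137  40  42] area 1492 c [327.8 158.3]
492 -0.06 [328. 156.] [328. 151.]
492 0 [328. 169.] [328. 155.]
492 0.1 [328. 191.] [328. 163.]
492 0.2 [328. 212.] [328. 169.]
495 -0.06 [328. 149.] [328. 146.]
495 0 [328. 163.] [328. 150.]
495 0.1 [328. 185.] [328. 158.]
495 0.2 [328. 206.] [328. 165.]
498 -0.06 [328. 143.] [328. 141.]
498 0 [328. 157.] [328. 145.]
498 0.1 [328. 179.] [328. 153.]
498 0.2 [328. 200.] [328. 160.]
 exp (np.int64(328), np.int64(206))
  box [325 199   8  18] area 119 c [328.  207.5]
-0.06 [327.5 207.8]
0 [328.2 206.4]
0.1 [329.4 204.4]
0.2 [330.5 202.6]
 exp (np.int64(356), np.int64(242))
  box [361 212   9  18] area 130 c [364.5 220.2]
  box [375 212  11  18] area 151 c [380.8 219.6]
  box [353 233   8  22] area 166 c [356.6 243.5]
-0.06 [354.8 243. ]
0 [356.9 243.3]
0.1 [360.5 244. ]
0.2 [364.1 244.9]
t 40.7 [446.3 -33.3 229.3] [ 1.8e+02 -0.0e+00  1.0e-01] shift [ 1.789 -0.007  0.978] turn [ 0.001 -0.003  0.016] F [ 1.1  0.3 -0.4] gap 85.3
```

Handle sits at about −0.06 (locked). Next I'll take the post and push.

Request:
apply_moves(deltas=[[0.332,0.828,0,0,0,0,0.8],[0.332,0.828,0,0,0,0,0.8],[0.332,0.828,0,0,0,0,0.8],[0.332,0.828,0,0,0,0,0.8],[0.332,0.828,0,0,0,0,0.8],[0,0,0.9,0,0,0,0.8],[0,0,0.9,0,0,0,0.8],[0,0,0,0,0,0,0.8]])

```text
time: 41.7
tool_pos: [494.3, -156.8, 172.4]
tcp_rot: [-179.9, 0.3, 0.1]
ft_force: [-0.4, -0.1, -0.3]
finger_gap: 68.5
grip_force: 0.0
```

```bash
python3 -c "
from h import *
go(496,-157.5,103,0)
s=snap('wrist','p8w.png');C=cam('wrist',s);im=cv2.imread('pics/p8w.png')
print(proj(C,(484,-169.5,120)),proj(C,(508,-145.5,120)))
c=proj(C,(496,-157.5,120)).astype(int)
print(im[c[1],c[0]-70:c[0]+70:5].tolist());print(im[c[1]-70:c[1]+70:5,c[0]].tolist())
"
```

```text
t 41.7 [ 494.3 -156.8  172.4] [-1.799e+02  3.000e-01  1.000e-01] shift [0.069 0.03  2.314] turn [-0.027  0.063  0.015] F [-0.4 -0.1 -0.3] gap 68.5
[356.33674887 294.16849646] [304.29185244 245.46700213]
[[82, 120, 155], [81, 124, 155], [82, 122, 155], [79, 119, 154], [86, 124, 159], [83, 120, 155], [80, 122, 156], [81, 120, 153], [83, 124, 158], [78, 121, 155], [76, 113, 145], [34, 49, 76], [36, 52, 79], [34, 52, 84], [34, 50, 80], [30, 45, 76], [34, 49, 76], [32, 49, 76], [29, 45, 75], [31, 45, 71], [30, 47, 62], [89, 130, 165], [86, 130, 164], [85, 127, 163], [88, 130, 165], [87, 128, 166], [88, 129, 168], [88, 128, 167]]
[[94, 138, 162], [66, 96, 114], [24, 33, 39], [27, 33, 46], [23, 25, 44], [20, 34, 46], [20, 27, 41], [16, 31, 44], [28, 34, 47], [25, 38, 57], [26, 38, 63], [32, 49, 74], [28, 51, 81], [35, 50, 79], [34, 50, 80], [35, 48, 75], [32, 49, 76], [34, 48, 78], [53, 77, 103], [78, 115, 148], [79, 117, 149], [77, 113, 147], [77, 115, 145], [78, 116, 148], [77, 114, 148], [77, 113, 147], [70, 107, 136], [70, 107, 139]]
```

Request:
apply_moves(deltas=[[0.03,0.1,0.5,0,0,0,0.8],[0,0,0.6,0,0,0,0.8],[0,0,0.6,0,0,0,0.8],[0,0,0.6,0,0,0,0.8],[0,0,0,0,0,0,0.2],[0,0,0,0,0,0,0.2],[0,0,0,0,0,0,0.2],[0,0,0,0,0,0,0.2]], grip_force=50)

```text
time: 42.75
tool_pos: [497.1, -159.7, 107.1]
tcp_rot: [-179.9, -0.1, 0.1]
ft_force: [-0.5, 4.8, 0.4]
finger_gap: 23.2
grip_force: 50.5
```

Request:
apply_moves(deltas=[[0,0,0,0,0,0,0.2],[0,0,0,0,0,0,0.2]])

```text
time: 43.0
tool_pos: [497.0, -159.7, 107.1]
tcp_rot: [-179.9, -0.1, 0.1]
ft_force: [-1.3, 4.7, 1.3]
finger_gap: 23.3
grip_force: 50.5
```

Now the push to the left (+y is tool −y), in 4 mm steps.

Request:
apply_moves(deltas=[[0,-0.14,0,0,0,0,0.2],[0,-0.14,0,0,0,0,0.2],[0,-0.14,0,0,0,0,0.2],[0,-0.14,0,0,0,0,0.2],[0,-0.14,0,0,0,0,0.2],[0,-0.14,0,0,0,0,0.2],[0,-0.14,0,0,0,0,0.2],[0,-0.14,0,0,0,0,0.2]])

```text
time: 44.0
tool_pos: [497.1, -126.9, 107.1]
tcp_rot: [179.9, -0.1, 0.1]
ft_force: [-0.4, -4.8, 4.7]
finger_gap: 23.5
grip_force: 51.1
```

Request:
apply_moves(deltas=[[0,-0.14,0,0,0,0,0.2],[0,-0.14,0,0,0,0,0.2],[0,-0.14,0,0,0,0,0.2],[0,-0.14,0,0,0,0,0.2],[0,-0.14,0,0,0,0,0.2],[0,-0.14,0,0,0,0,0.2],[0,-0.14,0,0,0,0,0.2],[0,-0.14,0,0,0,0,0.2]])

```text
time: 45.0
tool_pos: [497.2, -93.3, 107.1]
tcp_rot: [179.9, -0.1, 0.1]
ft_force: [0.1, -5.6, 4.4]
finger_gap: 22.9
grip_force: 51.0
```

Request:
apply_moves(deltas=[[0,-0.14,0,0,0,0,0.2],[0,-0.14,0,0,0,0,0.2],[0,-0.14,0,0,0,0,0.2],[0,-0.14,0,0,0,0,0.2],[0,-0.1,0,0,0,0,0.2],[0,0,0,0,0,0,0.2],[0,0,0,0,0,0,0.2]])

```text
time: 45.88
tool_pos: [497.3, -73.6, 107.1]
tcp_rot: [179.9, -0.1, 0.1]
ft_force: [-0.7, -5.1, 5.3]
finger_gap: 23.2
grip_force: 51.2
```

Request:
apply_moves(deltas=[[0,-0.05,0,0,0,0,0.2],[0,-0.05,0,0,0,0,0.2],[0,0,0,0,0,0,0.2]])

```text
time: 46.25
tool_pos: [497.3, -73.4, 107.2]
tcp_rot: [179.7, -0.1, 0.0]
ft_force: [0.7, -19.6, 3.6]
finger_gap: 23.3
grip_force: 50.8
```

Request:
apply_moves(deltas=[[0,0.08,0,0,0,0,0.2],[0,0,0,0,0,0,0.7],[0,0,0,0,0,0,0.7],[0,0,0,0,0,0,0.7],[0,0,-0.7,0,0,0,0.7],[0,0,-0.8,0,0,0,0.7],[0,0,-0.8,0,0,0,0.7],[0,0,-0.8,0,0,0,0.7]])

```text
time: 47.25
tool_pos: [496.3, -72.3, 199.8]
tcp_rot: [-180.0, 0.0, 0.1]
ft_force: [-0.0, -0.1, -1.0]
finger_gap: 59.8
grip_force: 0.0
```

Request:
apply_moves(deltas=[[0,-0.85,0,0,0,0,0.7],[0,-0.85,0,0,0,0,0.7],[0,-0.85,0,0,0,0,0.7],[0,-0.85,0,0,0,0,0.7],[0,-0.85,0,0,0,0,0.7],[0,0,0,0,0,0,0.7],[0,0,0,0,0,0,0.7]])

```text
time: 48.12
tool_pos: [496.2, 54.5, 199.1]
tcp_rot: [180.0, 0.0, 0.1]
ft_force: [0.6, -0.9, 0.5]
finger_gap: 59.7
grip_force: 0.0
```

```bash
python3 -c "
from h import *
go(496.5,53.6,122,0)
C=blob('wrist','p9w.png',(497,53.6,150),(0,0,0),(55,55,55),70)
for a in (-.06,0.):
  for r in (106,44): print(a,proj(C,(492-r*np.sin(a),53.6,52+r*np.cos(a))))
"
```

```text
t 48.125 [496.2  54.5 199.1] [1.8e+02 0.0e+00 1.0e-01] shift [0.011 0.03  2.568] turn [0.004 0.004 0.023] F [ 0.6 -0.9  0.5] gap 59.7
 exp (np.int64(331), np.int64(275))
  box [323 223  17   3] area 28 c [331.  223.4]
  box [311 228  43  69] area 2545 c [331.6 263.4]
-0.06 [331.05426622 279.3396105 ]
-0.06 [330.48074562 243.38620793]
0.0 [331.00305216 292.9430069 ]
0.0 [330.46627978 247.76083991]
```

Request:
apply_moves(deltas=[[0,0.03,0.85,0,0,0,0.7],[0,0,0.85,0,0,0,0.7],[0,0,0.85,0,0,0,0.7],[0,0,0,0,0,0,0],[0,0,0,0,0,0,0],[0,0,0,0,0,0,0],[0,0,0,0,0,0,0],[0,0,0,0,0,0,0]], grip_force=35)

```text
time: 49.18
tool_pos: [497.1, 53.5, 124.0]
tcp_rot: [180.0, -0.1, 0.1]
ft_force: [-1.8, -4.9, 6.3]
finger_gap: 19.7
grip_force: 38.2
```

Request:
apply_moves(deltas=[[-0.187,0,0,0,0,0,0],[-0.187,0,0,0,0,0,0],[-0.187,0,0.03,0,0,0,0],[-0.185,0,0.03,0,0,0,0],[-0.177,0,0.06,0,0,0,0],[-0.177,0,0.06,0,0,0,0],[-0.167,0,0.087,0,0,0,0],[0,0,0,0,0,0,0]])

```text
time: 50.18
tool_pos: [460.6, 53.5, 117.1]
tcp_rot: [180.0, -0.4, 0.1]
ft_force: [1.1, -3.7, 9.6]
finger_gap: 19.5
grip_force: 38.6
```

Request:
apply_moves(deltas=[[-0.16,0,0.09,0,0,0,0],[-0.155,0,0.1,0,0,0,0],[-0.145,0,0.11,0,0,0,0],[-0.14,0,0.12,0,0,0,0],[-0.13,0,0.13,0,0,0,0],[-0.12,0,0.14,0,0,0,0],[-0.11,0,0.14,0,0,0,0],[-0.1,0,0.15,0,0,0,0]])

```text
time: 51.18
tool_pos: [428.1, 53.7, 87.1]
tcp_rot: [180.0, -0.2, 0.1]
ft_force: [-1.2, -3.1, 8.2]
finger_gap: 19.3
grip_force: 38.3
```

Request:
apply_moves(deltas=[[0,0,0,0,0,0,0],[-0.04,0,0.06,0,0,0,0],[0,0,0,0,0,0,0]])

```text
time: 51.55
tool_pos: [426.5, 53.6, 84.6]
tcp_rot: [180.0, -0.2, 0.1]
ft_force: [0.3, -3.1, 4.2]
finger_gap: 19.5
grip_force: 37.9
```

Request:
apply_moves(deltas=[[0,0,0,0,0,0,0.7],[0,0,0,0,0,0,0.7],[0,0,0,0,0,0,0.7],[0,0,-0.6,0,0,0,0.8],[0,0,-0.9,0,0,0,0.8],[0,0,-0.9,0,0,0,0.8],[0,0,-0.8,0,0,0,0.8],[0.9,0.02,0,0,0,0,0.8]])

```text
time: 52.55
tool_pos: [453.4, 53.4, 182.1]
tcp_rot: [-180.0, -0.2, 0.1]
ft_force: [0.1, 0.3, -0.6]
finger_gap: 68.3
grip_force: 0.0
```

Request:
apply_moves(deltas=[[0.9,0.02,0,0,0,0,0.8],[0.9,0,0,0,0,0,0.8],[0.9,0,0,0,0,0,0.8],[0.9,0,0,0,0,0,0.8],[0.9,0,0,0,0,0,0.8],[0.98,0,0,0,0,0,0.8],[0,0,0.9,0,0,0,0.8],[0,0,0,0,0,0,0.8]])

```text
time: 53.55
tool_pos: [614.7, 52.9, 149.2]
tcp_rot: [-180.0, 0.4, 0.1]
ft_force: [0.0, -0.2, 0.1]
finger_gap: 68.2
grip_force: 0.0
```

```bash
python3 -c "
from h import *
go(618.6,52.2,51,0)
s=snap('wrist','p10w.png');C=cam('wrist',s);im=cv2.imread('pics/p10w.png')
for n,y in (('a',52.2),('b',138.4)): print(n,proj(C,(678.6,y,56)),proj(C,(640,y-23,56)),proj(C,(640,y+23,56)))
g=im.astype(int)
u,v=proj(C,(678.6,52.2,56)).astype(int)
print([ (r,g[r,u].tolist()) for r in range(v-16,v+16,2)])
u,v=proj(C,(655,52.2,56)).astype(int);hw=60
print(v,[ (c,g[v,c].tolist()) for c in range(u-66,u+67,4)])
"
```

```text
t 53.55 [614.7  52.9 149.2] [-1.8e+02  4.0e-01  1.0e-01] shift [0.151 0.024 3.273] turn [-0.001  0.077  0.016] F [ 0.  -0.2  0.1] gap 68.2
a [330.53887199 126.21208488] [373.2515687  200.60093228] [287.40344386 200.44639121]
b [160.99457461 125.86146966] [212.3361323  200.31125742] [126.3883754 200.156537 ]
[(110, [117, 120, 122]), (112, [114, 118, 117]), (114, [113, 119, 117]), (116, [120, 121, 124]), (118, [118, 124, 124]), (120, [124, 129, 129]), (122, [121, 124, 123]), (124, [114, 119, 120]), (126, [49, 65, 84]), (128, [37, 67, 106]), (130, [47, 84, 132]), (132, [51, 87, 138]), (134, [52, 86, 138]), (136, [52, 92, 139]), (138, [55, 92, 141]), (140, [56, 93, 145])]
172 [(264, [89, 136, 166]), (268, [92, 138, 166]), (272, [94, 138, 168]), (276, [95, 141, 170]), (280, [83, 122, 153]), (284, [108, 160, 188]), (288, [89, 133, 162]), (292, [55, 94, 143]), (296, [55, 89, 138]), (300, [35, 59, 91]), (304, [36, 52, 80]), (308, [36, 53, 82]), (312, [31, 45, 71]), (316, [36, 51, 79]), (320, [34, 48, 76]), (324, [30, 51, 80]), (328, [33, 50, 80]), (332, [27, 46, 77]), (336, [31, 47, 73]), (340, [27, 48, 72]), (344, [38, 48, 76]), (348, [35, 51, 77]), (352, [37, 50, 77]), (356, [31, 49, 77]), (360, [38, 52, 80]), (364, [45, 71, 106]), (368, [48, 83, 129]), (372, [49, 80, 121]), (376, [94, 141, 167]), (380, [72, 109, 145]), (384, [75, 113, 147]), (388, [73, 110, 144]), (392, [70, 112, 144]), (396, [71, 105, 139])]
```

Request:
apply_moves(deltas=[[0.1,0.04,0.8,0,0,0,0.8],[0,0,0.8,0,0,0,0.8],[0,0,0.8,0,0,0,0.8],[0,0,0.8,0,0,0,0.8],[0,0,0,0,0,0,0.8]])

```text
time: 54.22
tool_pos: [618.1, 51.7, 55.4]
tcp_rot: [-180.0, 0.2, 0.1]
ft_force: [-0.4, -0.0, 0.2]
finger_gap: 68.4
grip_force: 0.0
```

```bash
python3 -c "
from h import *
go(618.6,52,51,0)"
```

```text
t 54.225 [618.1  51.7  55.4] [-1.8e+02  2.0e-01  1.0e-01] shift [ 0.016 -0.01   0.146] turn [-0.     0.042  0.017] F [-0.4 -0.   0.2] gap 68.4
```

Request:
apply_moves(deltas=[[0.01,0,0.14,0,0,0,0.8],[0,0,0,0,0,0,0.3],[0,0,0,0,0,0,0.3],[0,0,0,0,0,0,0.3],[0,0,0,0,0,0,0.3],[0,0,0,0,0,0,0.3],[0,0,-0.5,0,0,0,0.3],[0,0,-0.8,0,0,0,0.3]], grip_force=50)

```text
time: 55.22
tool_pos: [619.7, 51.6, 91.1]
tcp_rot: [180.0, 0.0, 0.1]
ft_force: [-0.1, 0.2, -0.7]
finger_gap: 44.5
grip_force: 53.4
```

Request:
apply_moves(deltas=[[0,0,-0.9,0,0,0,0.3],[0,0,-0.9,0,0,0,0.3],[0,0,0,0,0,-0.981,0.3],[0,0,0,0,0,-0.981,0.3],[0,0,0,0,0,-0.981,0.3],[0,0,0,0,0,-0.981,0.3],[0,0,0,0,0,-0.981,0.3],[0,0,0,0,0,-0.981,0.3]])

```text
time: 56.22
tool_pos: [619.7, 51.6, 145.2]
tcp_rot: [-180.0, 0.0, 27.2]
ft_force: [-0.2, 0.0, -0.7]
finger_gap: 45.1
grip_force: 53.4
```

Request:
apply_moves(deltas=[[0,0,0,0,0,-0.981,0.3],[0,0,0,0,0,-0.981,0.3],[0,0,0,0,0,-0.981,0.3],[0,0,0,0,0,-0.981,0.3],[0,0,0,0,0,-0.981,0.3],[0,0,0,0,0,-0.981,0.3],[0,0,0,0,0,-0.981,0.3],[0,0,0,0,0,-0.981,0.3]])

```text
time: 57.22
tool_pos: [619.7, 51.6, 145.2]
tcp_rot: [-180.0, 0.0, 63.2]
ft_force: [0.6, 0.4, -1.0]
finger_gap: 44.7
grip_force: 53.4
```

Request:
apply_moves(deltas=[[0,0,0,0,0,-0.981,0.3],[0,0,0,0,0,-0.981,0.3],[0,0,0,0,0,-0.981,0.3],[0,0,0,0,0,-0.981,0.3],[0,0,0,0,0,-0.981,0.3],[0,0,0,0,0,-0.981,0.3],[0,0,0,0,0,-0.981,0.3],[0,0,0,0,0,-0.981,0.3]])

```text
time: 58.22
tool_pos: [619.7, 51.6, 145.2]
tcp_rot: [-180.0, -0.0, 99.1]
ft_force: [-0.7, 0.1, -1.8]
finger_gap: 44.6
grip_force: 53.4
```

Request:
apply_moves(deltas=[[0,0,0,0,0,-0.981,0.3],[0,0,0,0,0,-0.981,0.3],[0,0,0,0,0,-0.981,0.3],[0,0,0,0,0,-0.981,0.3],[0,0,0,0,0,-0.981,0.3],[0,0,0,0,0,-0.981,0.3],[0,0,0,0,0,-0.981,0.3],[0,0,0,0,0,-0.981,0.3]])

```text
time: 59.22
tool_pos: [619.7, 51.6, 145.2]
tcp_rot: [-180.0, -0.0, 135.1]
ft_force: [0.6, 0.5, -0.6]
finger_gap: 44.5
grip_force: 53.4
```

Request:
apply_moves(deltas=[[0,0,0,0,0,-0.981,0.3],[0,0,0,0,0,-0.981,0.3],[0,0,0,0,0,-0.981,0.3],[0,0,0,0,0,-0.981,0.3],[0,0,0,0,0,-0.981,0.3],[0,0,0,0,0,-0.981,0.3],[0,0,0,0,0,-0.981,0.3],[0,0,0,0,0,-0.981,0.3]])

```text
time: 60.22
tool_pos: [619.7, 51.6, 145.2]
tcp_rot: [-180.0, -0.0, 171.1]
ft_force: [-0.4, 0.2, -1.4]
finger_gap: 45.2
grip_force: 53.4
```

Request:
apply_moves(deltas=[[0,0,0,0,0,-0.981,0.3],[0,0,0,0,0,-0.981,0.3],[0,0,0,0,0,0,0.3]])

```text
time: 60.6
tool_pos: [619.8, 51.6, 145.2]
tcp_rot: [-180.0, -0.0, 179.9]
ft_force: [0.2, 0.7, -0.8]
finger_gap: 44.6
grip_force: 53.4
```

```bash
python3 -c "
from h import *
go(624.5,52.1,56,180)"
```

```text
t 60.6 [619.8  51.6 145.2] [-180.    -0.   179.9] shift [-0.159  0.016  2.973] turn [-0.    -0.006 -0.02 ] F [ 0.2  0.7 -0.8] gap 44.6
```

Request:
apply_moves(deltas=[[-0.19,0.016,0.7,0,0,0,0.3],[0,0,0.75,0,0,0,0.3],[0,0,0.75,0,0,0,0.3],[0,0,0.75,0,0,0,0.3],[0,0,0,0,0,0,0.3],[0,0,0.1,0,0,0,0.3],[0,0,0,0,0,0,0.3]])

```text
time: 61.48
tool_pos: [625.3, 52.1, 53.1]
tcp_rot: [-180.0, -0.1, 179.9]
ft_force: [-0.4, -0.2, -1.8]
finger_gap: 44.6
grip_force: 56.5
```

Request:
apply_moves(deltas=[[0.06,0,0,0,0,0,0.3],[0.06,0,0,0,0,0,0.3],[0.06,0,0,0,0,0,0.3],[0,0,0,0,0,0,0.3]])

```text
time: 61.98
tool_pos: [620.2, 52.1, 53.9]
tcp_rot: [180.0, 0.0, 179.9]
ft_force: [-0.7, 0.6, -1.0]
finger_gap: 44.7
grip_force: 56.5
```

Request:
apply_moves(deltas=[[0.06,0,0,0,0,0,0.3],[0,0,0.06,0,0,0,0.3],[0,0,0.03,0,0,0,0.3],[0,0,0,0,0,0,0.3]])

```text
time: 62.48
tool_pos: [618.8, 52.1, 52.4]
tcp_rot: [-180.0, 0.0, 179.9]
ft_force: [-5.9, -0.3, 8.6]
finger_gap: 44.6
grip_force: 57.7
```

Request:
apply_moves(deltas=[[0,0,-0.06,0,0,0,0.3],[0,0,0,0,0,0,0.3],[0,0,0,0,0,0,0.3]])

```text
time: 62.85
tool_pos: [618.4, 52.1, 52.6]
tcp_rot: [-180.0, -0.0, 179.9]
ft_force: [0.3, 0.7, -2.1]
finger_gap: 44.6
grip_force: 56.5
```

Request:
apply_moves(deltas=[[0.05,0,0,0,0,0,0.3],[0,0,0,0,0,0,0.3],[0,0,0,0,0,0,0.3]])

```text
time: 63.22
tool_pos: [617.0, 52.1, 52.9]
tcp_rot: [-180.0, -0.0, 179.9]
ft_force: [-0.4, -0.3, -1.6]
finger_gap: 44.6
grip_force: 56.5
```

Request:
apply_moves(deltas=[[0.05,0,0,0,0,0,0.3],[0.03,0,0,0,0,0,0.3],[0,0,0,0,0,0,0.3]])

```text
time: 63.6
tool_pos: [615.8, 52.1, 53.5]
tcp_rot: [180.0, 0.2, 179.9]
ft_force: [5.5, 0.1, -3.4]
finger_gap: 45.0
grip_force: 56.2
```

Request:
apply_moves(deltas=[[0,0,0.03,0,0,0,0.3],[0,0,0,0,0,0,0.3],[0,0,0,0,0,0,0.75],[0,0,0,0,0,0,0.75],[0,0,0,0,0,0,0.75],[0,0,-0.4,0,0,0,0.8],[0,0,-0.9,0,0,0,0.8],[0,0,-0.9,0,0,0,0.8]])

```text
time: 64.6
tool_pos: [614.5, 52.1, 119.4]
tcp_rot: [-180.0, -0.0, 179.9]
ft_force: [0.8, 1.0, 0.1]
finger_gap: 68.3
grip_force: 0.0
```

Request:
apply_moves(deltas=[[-0.08,0.96,0,0,0,0,0.8],[0,0.96,0,0,0,0,0.8],[0,0.96,0,0,0,0,0.8],[0,0,0,0,0,0,0.8],[0,0,0,0,0,0,0.8]])

```text
time: 65.22
tool_pos: [617.3, 138.1, 118.5]
tcp_rot: [-180.0, 0.0, 180.0]
ft_force: [0.3, 0.4, 0.4]
finger_gap: 68.3
grip_force: 0.0
```

```bash
python3 -c "
from h import *
go(618.6,138.4,51,180)
s=snap('wrist','p11w.png');C=cam('wrist',s);im=cv2.imread('pics/p11w.png').astype(int)
for n,y in (('a',52.1),('b',138.4)):
  u,v=proj(C,(558.6,y,56)).astype(int);print(n,'end',u,v,[(r,im[r,u].tolist()) for r in range(v-16,v+20,3)])
  u,v=proj(C,(572,y,56)).astype(int);l,r=proj(C,(572,y-23,56))[0],proj(C,(572,y+23,56))[0];print('sides',l,r,[(c,im[v,c].tolist()) for c in list(range(int(l)-15,int(l)+15,3))+list(range(int(r)-15,int(r)+15,3))])
"
```

```text
t 65.225 [617.3 138.1 118.5] [-180.    0.  180.] shift [-0.044  0.01   2.251] turn [-0.004  0.006 -0.01 ] F [0.3 0.4 0.4] gap 68.3
a end 136 142 [(126, [52, 91, 138]), (129, [55, 91, 142]), (132, [56, 92, 142]), (135, [54, 91, 140]), (138, [53, 88, 139]), (141, [54, 90, 139]), (144, [49, 80, 123]), (147, [50, 90, 140]), (150, [50, 94, 145]), (153, [54, 91, 144]), (156, [56, 92, 142]), (159, [54, 91, 140])]
sides 89.23257856553013 190.65780730488962 [(74, [53, 89, 133]), (77, [55, 88, 134]), (80, [53, 85, 133]), (83, [49, 85, 132]), (86, [48, 81, 127]), (89, [50, 82, 127]), (92, [48, 75, 117]), (95, [56, 92, 140]), (98, [52, 89, 137]), (101, [54, 91, 137]), (175, [32, 47, 75]), (178, [44, 69, 107]), (181, [53, 89, 133]), (184, [51, 86, 133]), (187, [49, 82, 129]), (190, [47, 82, 125]), (193, [39, 61, 92]), (196, [36, 65, 93]), (199, [35, 62, 95]), (202, [34, 63, 97])]
b end 330 142 [(126, [55, 95, 146]), (129, [58, 96, 149]), (132, [53, 93, 147]), (135, [56, 95, 147]), (138, [54, 95, 148]), (141, [55, 94, 145]), (144, [51, 83, 127]), (147, [59, 96, 150]), (150, [60, 97, 151]), (153, [60, 97, 151]), (156, [56, 96, 149]), (159, [55, 89, 135])]
sides 279.57073276628665 381.122963012632 [(264, [52, 85, 131]), (267, [54, 87, 132]), (270, [47, 83, 128]), (273, [52, 85, 129]), (276, [49, 83, 130]), (279, [29, 55, 86]), (282, [43, 71, 110]), (285, [50, 87, 135]), (288, [54, 90, 139]), (291, [52, 92, 140]), (366, [51, 88, 136]), (369, [52, 88, 137]), (372, [57, 92, 139]), (375, [57, 93, 144]), (378, [55, 91, 136]), (381, [116, 166, 195]), (384, [37, 58, 80]), (387, [60, 94, 140]), (390, [59, 100, 156]), (393, [58, 97, 154])]
```

Request:
apply_moves(deltas=[[-0.03,0.01,0.7,0,0,0,0.8],[0,0,0.75,0,0,0,0.8],[0,0,0.75,0,0,0,0.8],[0,0,0,0,0,0,0.8],[0,0,0,0,0,0,0.3],[0,0,0,0,0,0,0.3],[0,0,0,0,0,0,0.3],[0,0,0,0,0,0,0.3]])

```text
time: 66.28
tool_pos: [618.6, 138.9, 52.9]
tcp_rot: [180.0, 0.1, 179.9]
ft_force: [0.6, -0.5, 3.8]
finger_gap: 45.0
grip_force: 52.3
```

Request:
apply_moves(deltas=[[0,0,0,0,0,0,0.3],[0,0,-0.5,0,0,0,0.3],[0,0,-0.9,0,0,0,0.3],[0,0,-0.9,0,0,0,0.3],[0,0,-0.8,0,0,0,0.3],[0,0,0,0,0,0.981,0.3],[0,0,0,0,0,0.981,0.3],[0,0,0,0,0,0.981,0.3]])

```text
time: 67.28
tool_pos: [617.5, 138.8, 144.6]
tcp_rot: [-180.0, -0.1, 166.3]
ft_force: [-0.5, 0.2, -2.1]
finger_gap: 44.8
grip_force: 53.6
```

Request:
apply_moves(deltas=[[0,0,0,0,0,0.981,0.3],[0,0,0,0,0,0.981,0.3],[0,0,0,0,0,0.981,0.3],[0,0,0,0,0,0.981,0.3],[0,0,0,0,0,0.981,0.3],[0,0,0,0,0,0.981,0.3],[0,0,0,0,0,0.981,0.3],[0,0,0,0,0,0.981,0.3]])

```text
time: 68.28
tool_pos: [617.5, 138.8, 144.5]
tcp_rot: [-179.9, -0.0, 130.3]
ft_force: [-0.3, 1.3, -0.1]
finger_gap: 45.2
grip_force: 53.6
```

Request:
apply_moves(deltas=[[0,0,0,0,0,0.981,0.3],[0,0,0,0,0,0.981,0.3],[0,0,0,0,0,0.981,0.3],[0,0,0,0,0,0.981,0.3],[0,0,0,0,0,0.981,0.3],[0,0,0,0,0,0.981,0.3],[0,0,0,0,0,0.981,0.3],[0,0,0,0,0,0.981,0.3]])

```text
time: 69.28
tool_pos: [617.5, 138.8, 144.5]
tcp_rot: [-179.9, -0.0, 94.4]
ft_force: [-0.7, -0.4, -1.8]
finger_gap: 44.5
grip_force: 53.6
```

Request:
apply_moves(deltas=[[0,0,0,0,0,0.981,0.3],[0,0,0,0,0,0.981,0.3],[0,0,0,0,0,0.981,0.3],[0,0,0,0,0,0.981,0.3],[0,0,0,0,0,0.981,0.3],[0,0,0,0,0,0.981,0.3],[0,0,0,0,0,0.981,0.3],[0,0,0,0,0,0.981,0.3]])

```text
time: 70.28
tool_pos: [617.5, 138.8, 144.5]
tcp_rot: [-179.9, 0.0, 58.4]
ft_force: [0.4, 0.2, -0.7]
finger_gap: 44.6
grip_force: 53.6
```

Request:
apply_moves(deltas=[[0,0,0,0,0,0.981,0.3],[0,0,0,0,0,0.981,0.3],[0,0,0,0,0,0.981,0.3],[0,0,0,0,0,0.981,0.3],[0,0,0,0,0,0.981,0.3],[0,0,0,0,0,0.981,0.3],[0,0,0,0,0,0.981,0.3],[0,0,0,0,0,0.981,0.3]])

```text
time: 71.28
tool_pos: [617.5, 138.8, 144.5]
tcp_rot: [-180.0, 0.1, 22.4]
ft_force: [0.1, 0.0, -1.4]
finger_gap: 44.8
grip_force: 53.6
```

Request:
apply_moves(deltas=[[0,0,0,0,0,0.981,0.3],[0,0,0,0,0,0.981,0.3],[0,0,0,0,0,0.981,0.3],[0,0,0,0,0,0.981,0.3],[0,0,0,0,0,0.981,0.3],[0,0,0,0,0,0,0.3]])

```text
time: 72.03
tool_pos: [617.6, 138.8, 144.5]
tcp_rot: [180.0, 0.1, 0.1]
ft_force: [0.5, -0.2, -1.3]
finger_gap: 44.8
grip_force: 53.6
```

```bash
python3 -c "
from h import *
go(624.5,138.4,56,0)"
```

```text
t 72.025 [617.6 138.8 144.5] [1.8e+02 1.0e-01 1.0e-01] shift [0.234 0.014 2.951] turn [0.001 0.013 0.022] F [ 0.5 -0.2 -1.3] gap 44.8
```

Request:
apply_moves(deltas=[[0.25,0.015,0.7,0,0,0,0.3],[0,0,0.75,0,0,0,0.3],[0,0,0.75,0,0,0,0.3],[0,0,0.75,0,0,0,0.3],[0,0,0,0,0,0,0.3],[-0.06,0,0,0,0,0,0.3],[-0.06,0,0,0,0,0,0.3],[0,0,0,0,0,0,0.3]])

```text
time: 73.03
tool_pos: [621.8, 138.4, 56.6]
tcp_rot: [-180.0, -0.0, 0.1]
ft_force: [0.5, 0.9, -1.2]
finger_gap: 45.0
grip_force: 55.7
```

Request:
apply_moves(deltas=[[0,0,0.05,0,0,0,0.3],[-0.05,0,0,0,0,0,0.3],[-0.05,0,0,0,0,0,0.3],[0,0,0,0,0,0,0.3]])

```text
time: 73.53
tool_pos: [618.8, 138.4, 55.1]
tcp_rot: [-180.0, -0.0, 0.1]
ft_force: [0.3, -0.1, -0.7]
finger_gap: 44.6
grip_force: 55.7
```

Request:
apply_moves(deltas=[[-0.05,0,0.04,0,0,0,0.3],[0,0,0,0,0,0,0.3],[0,0,0,0,0,0,0.3]])

```text
time: 73.9
tool_pos: [618.8, 138.4, 54.7]
tcp_rot: [-180.0, -0.2, 0.1]
ft_force: [4.8, -0.6, 0.1]
finger_gap: 44.3
grip_force: 55.9
```

Request:
apply_moves(deltas=[[-0.05,0,0,0,0,0,0.3],[0,0,0,0,0,0,0.3],[0,0,0,0,0,0,0.3]])

```text
time: 74.28
tool_pos: [618.7, 138.3, 55.2]
tcp_rot: [-180.0, -0.4, 0.1]
ft_force: [10.2, -0.1, -2.8]
finger_gap: 44.8
grip_force: 55.4
```

Request:
apply_moves(deltas=[[0.06,0,0.04,0,0,0,0.3],[0,0,0.04,0,0,0,0.3],[0,0,0,0,0,0,0.3]])

```text
time: 74.65
tool_pos: [618.8, 138.4, 52.1]
tcp_rot: [-180.0, -0.1, 0.1]
ft_force: [5.4, 0.0, -0.2]
finger_gap: 44.6
grip_force: 56.0
```

Request:
apply_moves(deltas=[[0,0,0,0,0,0,0.75],[0,0,0,0,0,0,0.75],[0,0,0,0,0,0,0.75],[0,0,-0.4,0,0,0,0.8],[0,0,-0.9,0,0,0,0.8],[0,0,-0.9,0,0,0,0.8],[0,0,-0.9,0,0,0,0.8],[0,0,0,0,0,0,0.8]])

```text
time: 75.65
tool_pos: [619.9, 138.7, 148.6]
tcp_rot: [-179.9, -0.4, 0.1]
ft_force: [0.1, 0.3, -0.4]
finger_gap: 68.1
grip_force: 0.0
```

```bash
python3 -c "
from h import *
go(430,53.5,170,0)
s=snap('wrist','p12w.png');C=cam('wrist',s);im=cv2.imread('pics/p12w.png').astype(int)
for n,y in (('a',52.1),('b',138.4)):
  u,v=proj(C,(678.6,y,56)).astype(int);print(n,'end',u,v,[(r,im[r,u].tolist()) for r in range(v-16,v+17,3)])
  u,v=proj(C,(663.6,y,56)).astype(int);print(n,'hole',u,v,im[v,u],im[v-9,u],im[v+9,u],im[v,u-9],im[v,u+9])
  u,v=proj(C,(670.,y,56)).astype(int);r,l=proj(C,(670,y-23,56))[0],proj(C,(670,y+23,56))[0];print('sides',l,r,[(c,im[v,c].tolist()) for c in list(range(int(l)-12,int(l)+15,3))+list(range(int(r)-12,int(r)+15,3))])
"
```

```text
t 75.65 [619.9 138.7 148.6] [-1.799e+02 -4.000e-01  1.000e-01] shift [-6.328  2.831 -0.756] turn [-0.011 -0.078  0.017] F [ 0.1  0.3 -0.4] gap 68.1
a end 497 139 [(123, [113, 114, 116]), (126, [114, 119, 120]), (129, [113, 116, 118]), (132, [117, 124, 123]), (135, [114, 120, 120]), (138, [52, 63, 84]), (141, [44, 73, 117]), (144, [53, 90, 137]), (147, [51, 90, 138]), (150, [53, 91, 140]), (153, [56, 92, 138])]
a hole 494 168 [22 28 25] [34 32 36] [32 31 36] [35 29 35] [37 36 33]
sides 451.7527235531652 540.2924054751097 [(439, [76, 106, 119]), (442, [49, 71, 102]), (445, [38, 64, 96]), (448, [38, 60, 92]), (451, [34, 60, 92]), (454, [48, 79, 125]), (457, [46, 83, 129]), (460, [50, 86, 131]), (463, [48, 86, 134]), (528, [43, 77, 122]), (531, [46, 82, 123]), (534, [49, 82, 126]), (537, [41, 80, 123]), (540, [79, 100, 111]), (543, [82, 100, 113]), (546, [81, 102, 111]), (549, [80, 98, 110]), (552, [80, 99, 106])]
b end 329 138 [(122, [114, 120, 122]), (125, [117, 119, 122]), (128, [117, 120, 122]), (131, [116, 117, 119]), (134, [117, 121, 120]), (137, [58, 69, 84]), (140, [42, 70, 111]), (143, [54, 91, 142]), (146, [57, 94, 143]), (149, [57, 93, 141]), (152, [57, 95, 144])]
b hole 329 168 [39 37 39] [33 36 37] [35 37 30] [34 34 38] [31 33 31]
sides 285.5664250916978 374.16045980212544 [(273, [82, 106, 118]), (276, [85, 106, 117]), (279, [78, 102, 116]), (282, [79, 101, 114]), (285, [80, 101, 113]), (288, [51, 82, 126]), (291, [52, 88, 133]), (294, [48, 84, 134]), (297, [46, 85, 132]), (362, [53, 84, 130]), (365, [53, 83, 132]), (368, [50, 83, 129]), (371, [46, 81, 127]), (374, [54, 72, 94]), (377, [89, 106, 116]), (380, [86, 103, 111]), (383, [91, 106, 117]), (386, [91, 105, 116])]
```

Both moulds are turned and home, with the holes found at the roller ends. Next, lock the clamp.

Request:
apply_moves(deltas=[[0,0,-0.8,0,0,0,0.8],[-0.91,0.41,0,0,0,0,0.8],[-0.91,0.41,0,0,0,0,0.8],[-0.91,0.41,0,0,0,0,0.8],[-0.91,0.41,0,0,0,0,0.8],[-0.91,0.41,0,0,0,0,0.8],[-0.91,0.41,0,0,0,0,0.8],[-0.91,0.41,0,0,0,0,0.8]])

```text
time: 76.7
tool_pos: [425.0, 51.7, 167.1]
tcp_rot: [180.0, 0.1, 0.1]
ft_force: [0.8, -0.7, -0.0]
finger_gap: 68.3
grip_force: 0.0
```

Request:
apply_moves(deltas=[[0,0,0.7,0,0,0,0.8],[0,0,0,0,0,0,0.8],[0,0,0,0,0,0,0.8]])

```text
time: 77.08
tool_pos: [426.6, 52.1, 147.3]
tcp_rot: [-180.0, 0.1, 0.1]
ft_force: [0.3, -0.5, -0.2]
finger_gap: 68.3
grip_force: 0.0
```

```bash
python3 -c "
from h import *
go(428,53.5,86,0)
C=blob('wrist','p13w.png',(428,53.5,92),(0,0,0),(55,55,55),75)
for a in (.9,1.0):
  for r in (106,44): print(a,proj(C,(492-r*np.sin(a),53.5,52+r*np.cos(a))))
"
```

```text
t 77.075 [426.6  52.1 147.3] [-1.8e+02  1.0e-01  1.0e-01] shift [ 0.049 -0.047  2.044] turn [-0.     0.011  0.018] F [ 0.3 -0.5 -0.2] gap 68.3
 exp (np.int64(326), np.int64(269))
  box [304 194  45 132] area 5536 c [326.1 260.1]
0.9 [325.51330678 333.79736193]
0.9 [326.09213872 201.18141336]
1.0 [325.67229049 336.12030055]
1.0 [326.1408671  204.77098424]
```

Request:
apply_moves(deltas=[[0.11,-0.045,0.6,0,0,0,0.8],[0,0,0.7,0,0,0,0.8],[0,0,0.65,0,0,0,0.8],[0,0,0,0,0,0,0],[0,0,0,0,0,0,0],[0,0,0,0,0,0,0],[0,0,0,0,0,0,0],[0,0,0,0,0,0,0]], grip_force=30)

```text
time: 78.12
tool_pos: [430.8, 53.4, 90.0]
tcp_rot: [-180.0, -0.1, 0.1]
ft_force: [-2.4, 1.2, 6.4]
finger_gap: 19.2
grip_force: 35.0
```

Request:
apply_moves(deltas=[[0.11,0,-0.15,0,0,0,0],[0.12,0,-0.15,0,0,0,0],[0.13,0,-0.14,0,0,0,0],[0.14,0,-0.13,0,0,0,0],[0.15,0,-0.11,0,0,0,0],[0.15,0,-0.11,0,0,0,0],[0.167,0,-0.087,0,0,0,0],[0.167,0,-0.087,0,0,0,0]])

```text
time: 79.12
tool_pos: [464.2, 53.4, 117.9]
tcp_rot: [180.0, 0.0, 0.1]
ft_force: [-1.6, 0.7, -8.3]
finger_gap: 19.1
grip_force: 34.1
```

Request:
apply_moves(deltas=[[0.177,0,-0.06,0,0,0,0],[0.177,0,-0.06,0,0,0,0],[0.185,0,-0.03,0,0,0,0],[0.185,0,-0.03,0,0,0,0],[0.187,0,0,0,0,0,0],[0.187,0,0,0,0,0,0],[0,0,0,0,0,0,0]])

```text
time: 80.0
tool_pos: [498.0, 53.3, 123.7]
tcp_rot: [180.0, -0.1, 0.1]
ft_force: [-2.3, 0.1, -0.7]
finger_gap: 19.4
grip_force: 35.5
```

Request:
apply_moves(deltas=[[0.12,0,0,0,0,0,0],[0.12,0,0,0,0,0,0],[0,0,0,0,0,0,0],[0,0,0,0,0,0,0.7],[0,0,0,0,0,0,0.7],[0,0,0,0,0,0,0.7],[-0.1,0,-0.8,0,0,0,0.7],[-0.1,0,-0.8,0,0,0,0.7]])

```text
time: 81.0
tool_pos: [498.0, 53.5, 171.7]
tcp_rot: [-180.0, 0.0, 0.1]
ft_force: [0.0, -0.6, 0.4]
finger_gap: 59.7
grip_force: 0.0
```

Request:
apply_moves(deltas=[[-0.08,0,-0.9,0,0,0,0.7],[0,0,0,0,0,0,0.7],[0,0,0,0,0,0,0.7]])

```text
time: 81.38
tool_pos: [495.7, 53.4, 197.6]
tcp_rot: [180.0, 0.0, 0.1]
ft_force: [-0.6, 0.5, -1.0]
finger_gap: 59.5
grip_force: 0.0
```

```bash
python3 -c "
from h import *
go(497,-73.4,107,0)
C=blob('wrist','p14w.png',(497,53.5,150),(0,0,0),(55,55,55),70)
for a in (-.06,0,.1):
  for r in (106,44): print(a,proj(C,(492-r*np.sin(a),53.5,52+r*np.cos(a))))
"
```

```text
t 81.375 [495.7  53.4 197.6] [1.8e+02 0.0e+00 1.0e-01] shift [0.04  4.227 3.021] turn [0.    0.002 0.016] F [-0.6  0.5 -1. ] gap 59.5
 exp (np.int64(329), np.int64(275))
  box [321 222  18   3] area 29 c [329.6 223.1]
  box [309 228  43  69] area 2579 c [329.6 263.3]
-0.06 [328.77435361 279.49863222]
-0.06 [328.80000899 243.29883843]
0 [328.75118077 293.21380169]
0 [328.79267185 247.701159  ]
0.1 [328.71441884 314.59998566]
0.1 [328.7807418  254.77148649]
```

Same as when it was locked before (rows 228–297). I'll move to the post and draw the sled back.

Request:
apply_moves(deltas=[[0.04,0.845,0,0,0,0,0.7],[0,0.845,0,0,0,0,0.7],[0,0.845,0,0,0,0,0.7],[0,0.845,0,0,0,0,0.7],[0,0.845,0,0,0,0,0.7],[0,0,0.7,0,0,0,0.7],[0,0,0.75,0,0,0,0.7],[0,0,0.75,0,0,0,0.7]])

```text
time: 82.42
tool_pos: [496.3, -73.2, 130.1]
tcp_rot: [-180.0, 0.1, 0.1]
ft_force: [-0.6, 0.4, 0.2]
finger_gap: 59.8
grip_force: 0.0
```

Request:
apply_moves(deltas=[[0,0,0.75,0,0,0,0.7],[0,0,0,0,0,0,0.7],[0,0,0,0,0,0,0.2],[0,0,0,0,0,0,0.2],[0,0,0,0,0,0,0.2],[0,0,0,0,0,0,0.2],[0,0,0,0,0,0,0.2]], grip_force=50)

```text
time: 83.3
tool_pos: [497.9, -73.6, 111.0]
tcp_rot: [180.0, -0.1, 0.1]
ft_force: [-1.9, -1.2, 5.8]
finger_gap: 23.2
grip_force: 50.5
```

Request:
apply_moves(deltas=[[0,0.14,0,0,0,0,0.2],[0,0.14,0,0,0,0,0.2],[0,0.14,0,0,0,0,0.2],[0,0.14,0,0,0,0,0.2],[0,0.14,0,0,0,0,0.2],[0,0.14,0,0,0,0,0.2],[0,0.14,0,0,0,0,0.2],[0,0.14,0,0,0,0,0.2]])

```text
time: 84.3
tool_pos: [497.8, -106.4, 111.0]
tcp_rot: [-180.0, -0.1, 0.1]
ft_force: [-3.1, 3.9, 8.9]
finger_gap: 22.9
grip_force: 50.9
```

Request:
apply_moves(deltas=[[0,0.14,0,0,0,0,0.2],[0,0.14,0,0,0,0,0.2],[0,0.14,0,0,0,0,0.2],[0,0.14,0,0,0,0,0.2],[0,0.14,0,0,0,0,0.2],[0,0.14,0,0,0,0,0.2],[0,0.14,0,0,0,0,0.2],[0,0.14,0,0,0,0,0.2]])

```text
time: 85.3
tool_pos: [497.7, -140.1, 111.0]
tcp_rot: [-180.0, -0.1, 0.1]
ft_force: [-4.0, 4.6, 9.3]
finger_gap: 23.1
grip_force: 50.9
```

Request:
apply_moves(deltas=[[0,0.14,0,0,0,0,0.2],[0,0.14,0,0,0,0,0.2],[0,0.14,0,0,0,0,0.2],[0,0.14,0,0,0,0,0.2],[0,0.1,0,0,0,0,0.2],[0,0,0,0,0,0,0.2],[0,0,0,0,0,0,0.2]])

```text
time: 86.18
tool_pos: [497.7, -159.7, 111.0]
tcp_rot: [-179.9, -0.1, 0.1]
ft_force: [-3.5, 5.2, 8.9]
finger_gap: 22.9
grip_force: 51.1
```

Request:
apply_moves(deltas=[[0,0.05,0,0,0,0,0.2],[0,0.05,0,0,0,0,0.2],[0,0,0,0,0,0,0.2]])

```text
time: 86.55
tool_pos: [497.6, -159.9, 110.9]
tcp_rot: [-179.7, -0.0, 0.1]
ft_force: [-5.4, 19.9, 13.9]
finger_gap: 23.1
grip_force: 51.8
```

Request:
apply_moves(deltas=[[0,-0.08,0,0,0,0,0.2],[0,0,0,0,0,0,0.7],[0,0,0,0,0,0,0.7],[0,0,0,0,0,0,0.7],[0,0,-0.7,0,0,0,0.7],[0,0,-0.8,0,0,0,0.7],[0,0,-0.8,0,0,0,0.7],[0,0,-0.7,0,0,0,0.7]])

```text
time: 87.55
tool_pos: [497.3, -161.2, 200.6]
tcp_rot: [180.0, -0.0, 0.1]
ft_force: [-0.3, 0.1, 0.1]
finger_gap: 59.8
grip_force: 0.0
```

Request:
apply_moves(deltas=[[0,-0.85,0,0,0,0,0.7],[0,-0.85,0,0,0,0,0.7],[0,-0.85,0,0,0,0,0.7],[0,-0.85,0,0,0,0,0.7],[0,-0.85,0,0,0,0,0.7],[0,0,0,0,0,0,0.7],[0,0,0,0,0,0,0.7]])

```text
time: 88.42
tool_pos: [497.1, -33.9, 199.7]
tcp_rot: [180.0, -0.0, 0.1]
ft_force: [0.3, 0.7, 0.3]
finger_gap: 59.8
grip_force: 0.0
```

```bash
python3 -c "
from h import *
go(496.5,-32.7,122,0)
C=blob('wrist','p15w.png',(497,-32.7,150),(0,0,0),(55,55,55),70)
print(proj(C,(496.5,-32.7,157)))
"
```

```text
t 88.425 [497.1 -33.9 199.7] [ 1.8e+02 -0.0e+00  1.0e-01] shift [-0.02  -0.042  2.59 ] turn [ 0.005 -0.     0.018] F [0.3 0.7 0.3] gap 59.8
 exp (np.int64(326), np.int64(277))
  box [306 230  42  68] area 2544 c [326.8 265. ]
[326.12796959 283.94398424]
```

Request:
apply_moves(deltas=[[-0.01,-0.03,0.85,0,0,0,0.7],[0,0,0.85,0,0,0,0.7],[0,0,0.85,0,0,0,0.7],[0,0,0,0,0,0,0],[0,0,0,0,0,0,0],[0,0,0,0,0,0,0],[0,0,0,0,0,0,0],[0,0,0,0,0,0,0]], grip_force=35)

```text
time: 89.48
tool_pos: [497.6, -32.7, 124.6]
tcp_rot: [180.0, -0.1, 0.1]
ft_force: [-1.6, 0.3, 5.6]
finger_gap: 19.7
grip_force: 38.1
```

Request:
apply_moves(deltas=[[-0.187,0,0,0,0,0,0],[-0.187,0,0,0,0,0,0],[-0.187,0,0.03,0,0,0,0],[-0.185,0,0.03,0,0,0,0],[-0.177,0,0.06,0,0,0,0],[-0.177,0,0.06,0,0,0,0],[-0.167,0,0.087,0,0,0,0],[-0.16,0,0.09,0,0,0,0]])

```text
time: 90.48
tool_pos: [456.7, -32.6, 115.4]
tcp_rot: [180.0, -0.4, 0.1]
ft_force: [2.1, 4.1, 12.3]
finger_gap: 20.1
grip_force: 38.7
```

Request:
apply_moves(deltas=[[-0.155,0,0.1,0,0,0,0],[-0.145,0,0.11,0,0,0,0],[-0.14,0,0.12,0,0,0,0],[-0.13,0,0.13,0,0,0,0],[-0.12,0,0.14,0,0,0,0],[-0.11,0,0.14,0,0,0,0],[-0.12,0,0.18,0,0,0,0],[-0.04,0,0.06,0,0,0,0]])

```text
time: 91.48
tool_pos: [426.3, -32.5, 84.3]
tcp_rot: [180.0, -0.2, 0.1]
ft_force: [1.0, 2.6, 6.6]
finger_gap: 19.2
grip_force: 37.9
```

Request:
apply_moves(deltas=[[0,0,0,0,0,0,0],[0,0,0,0,0,0,0]])

```text
time: 91.72
tool_pos: [426.1, -32.5, 84.1]
tcp_rot: [-180.0, -0.1, 0.1]
ft_force: [0.2, 3.1, 5.9]
finger_gap: 19.2
grip_force: 37.7
```

Request:
apply_moves(deltas=[[0,0,0,0,0,0,0.7],[0,0,0,0,0,0,0.7],[0,0,0,0,0,0,0.7],[0,0,-0.6,0,0,0,0.8],[0,0,-0.9,0,0,0,0.8],[0,0,-0.9,0,0,0,0.8],[0,0,-0.8,0,0,0,0.8],[0.92,-0.4,0,0,0,0,0.8]])

```text
time: 92.72
tool_pos: [453.9, -21.2, 181.7]
tcp_rot: [179.9, -0.2, -0.0]
ft_force: [0.1, -0.1, 0.3]
finger_gap: 68.4
grip_force: 0.0
```

Request:
apply_moves(deltas=[[0.92,-0.4,0,0,0,0,0.8],[0.92,-0.4,0,0,0,0,0.8],[0.92,-0.4,0,0,0,0,0.8],[0.92,-0.4,0,0,0,0,0.8],[0.92,-0.4,0,0,0,0,0.8],[0.92,-0.4,0,0,0,0,0.8],[0,0,0,0,0,0,0.8],[0,0,0,0,0,0,0.8]])

```text
time: 93.72
tool_pos: [617.6, 51.4, 178.5]
tcp_rot: [180.0, 0.1, 0.1]
ft_force: [-0.6, 0.7, 0.2]
finger_gap: 68.4
grip_force: 0.0
```

```bash
python3 -c "
from h import *
go(618.6,52.4,52,0)
s=snap('wrist','p16w.png');C=cam('wrist',s);im=cv2.imread('pics/p16w.png').astype(int)
for n,y in (('a',-33.9),('b',52.4)):
  u,v=proj(C,(678.6,y,56)).astype(int);print(n,'end',u,v,[(r,im[r,u].tolist()) for r in range(v-10,v+11,3)])
  u,v=proj(C,(670.,y,56)).astype(int);r,l=proj(C,(670,y-23,56))[0],proj(C,(670,y+23,56))[0];print('sides',l,r,[(c,im[v,c].tolist()) for c in list(range(int(l)-9,int(l)+10,3))+list(range(int(r)-9,int(r)+10,3))])
"
```

```text
t 93.725 [617.6  51.4 178.5] [1.8e+02 1.0e-01 1.0e-01] shift [ 0.04  -0.033  4.216] turn [0.003 0.019 0.018] F [-0.6  0.7  0.2] gap 68.4
a end 476 130 [(120, [116, 121, 122]), (123, [117, 121, 124]), (126, [122, 124, 127]), (129, [102, 109, 113]), (132, [41, 70, 107]), (135, [58, 95, 146]), (138, [53, 94, 144])]
sides 435.7146174919699 514.3561484303859 [(426, [104, 113, 115]), (429, [39, 63, 101]), (432, [42, 62, 97]), (435, [35, 61, 94]), (438, [54, 83, 131]), (441, [50, 86, 134]), (444, [56, 90, 140]), (505, [52, 87, 134]), (508, [50, 84, 132]), (511, [47, 84, 130]), (514, [107, 114, 119]), (517, [110, 118, 117]), (520, [114, 120, 122]), (523, [111, 116, 119])]
b end 327 129 [(119, [114, 118, 121]), (122, [123, 128, 129]), (125, [124, 129, 131]), (128, [119, 123, 126]), (131, [43, 69, 105]), (134, [52, 95, 146]), (137, [50, 90, 146])]
sides 288.0240800105532 366.7714568082333 [(279, [100, 112, 121]), (282, [93, 109, 119]), (285, [95, 111, 119]), (288, [93, 107, 117]), (291, [53, 86, 134]), (294, [49, 87, 137]), (297, [54, 93, 143]), (357, [51, 85, 134]), (360, [54, 88, 135]), (363, [53, 88, 138]), (366, [44, 71, 106]), (369, [105, 116, 121]), (372, [106, 115, 121]), (375, [107, 115, 120])]
```

Request:
apply_moves(deltas=[[0.04,-0.02,0.8,0,0,0,0.8],[0,0,0.85,0,0,0,0.8],[0,0,0.85,0,0,0,0.8],[0,0,0.85,0,0,0,0.8],[0,0,0.85,0,0,0,0.8],[0,0,0,0,0,0,0.8],[0,0,0,0,0,0,0.3],[0,0,0,0,0,0,0.3]], grip_force=50)

```text
time: 94.78
tool_pos: [620.8, 52.2, 55.3]
tcp_rot: [180.0, -0.2, 0.1]
ft_force: [0.1, 0.0, -1.3]
finger_gap: 44.6
grip_force: 52.0
```

Request:
apply_moves(deltas=[[0,0,0,0,0,0,0.3],[0,0,0,0,0,0,0.3],[0,0,0,0,0,0,0.3],[0,0,-0.5,0,0,0,0.3],[0,0,-0.9,0,0,0,0.3],[0,0,-0.9,0,0,0,0.3],[0,0,-0.9,0,0,-0.9,0.3],[0,0,-0.9,0,0,-0.95,0.3]])

```text
time: 95.78
tool_pos: [619.2, 52.3, 177.4]
tcp_rot: [-180.0, 0.0, 8.7]
ft_force: [0.9, 0.2, -0.9]
finger_gap: 44.9
grip_force: 53.3
```

Request:
apply_moves(deltas=[[0,0,0,0,0,-1,0.3],[0,0,0,0,0,-1,0.3],[0,0,0,0,0,-1,0.3],[0,0,0,0,0,-1,0.3],[0,0,0,0,0,-1,0.3],[0,0,0,0,0,-1,0.3],[0,0,0,0,0,-1,0.3],[0,0,0,0,0,-1,0.3]])

```text
time: 96.78
tool_pos: [619.3, 52.3, 176.5]
tcp_rot: [-180.0, 0.0, 45.4]
ft_force: [-1.0, -0.1, -1.4]
finger_gap: 44.6
grip_force: 53.3
```

Request:
apply_moves(deltas=[[0,0,0,0,0,-1,0.3],[0,0,0,0,0,-1,0.3],[0,0,0,0,0,-1,0.3],[0,0,0,0,0,-1,0.3],[0,0,0,0,0,-1,0.3],[0,0,0,0,0,-1,0.3],[0,0,0,0,0,-1,0.3],[0,0,0,0,0,-1,0.3]])

```text
time: 97.78
tool_pos: [619.3, 52.3, 176.5]
tcp_rot: [-180.0, -0.0, 82.0]
ft_force: [-0.1, 0.1, -0.3]
finger_gap: 44.9
grip_force: 53.3
```

Request:
apply_moves(deltas=[[0,0,0,0,0,-1,0.3],[0,0,0,0,0,-1,0.3],[0,0,0,0,0,-1,0.3],[0,0,0,0,0,-1,0.3],[0,0,0,0,0,-1,0.3],[0,0,0,0,0,-1,0.3],[0,0,0,0,0,-1,0.3],[0,0,0,0,0,-1,0.3]])

```text
time: 98.78
tool_pos: [619.3, 52.3, 176.5]
tcp_rot: [-180.0, -0.0, 118.7]
ft_force: [0.2, 0.7, -0.9]
finger_gap: 44.6
grip_force: 53.3
```

Request:
apply_moves(deltas=[[0,0,0,0,0,-1,0.3],[0,0,0,0,0,-1,0.3],[0,0,0,0,0,-1,0.3],[0,0,0,0,0,-1,0.3],[0,0,0,0,0,0,0.3]])

```text
time: 99.4
tool_pos: [619.3, 52.3, 176.4]
tcp_rot: [-180.0, -0.0, 136.9]
ft_force: [0.2, 0.6, -0.9]
finger_gap: 44.5
grip_force: 53.3
```

```bash
python3 -c "
from h import *
go(502.7,410,165,137.2)"
```

```text
t 99.4 [619.3  52.3 176.4] [-180.    -0.   136.9] shift [10.988  6.045  0.381] turn [-0.    -0.001 -0.071] F [ 0.2  0.6 -0.9] gap 44.5
```

Request:
apply_moves(deltas=[[0.916,0.504,0,0,0,-0.07,0.3],[0.916,0.504,0,0,0,0,0.3],[0.916,0.504,0,0,0,0,0.3],[0.916,0.504,0,0,0,0,0.3],[0.916,0.504,0,0,0,0,0.3],[0.916,0.504,0,0,0,0,0.3],[0.916,0.504,0,0,0,0,0.3],[0.916,0.504,0,0,0,0,0.3]])

```text
time: 100.4
tool_pos: [540.0, 291.3, 176.4]
tcp_rot: [180.0, 0.0, 137.1]
ft_force: [0.3, -1.0, -1.4]
finger_gap: 44.6
grip_force: 53.3
```

Request:
apply_moves(deltas=[[0.916,0.504,0,0,0,0,0.3],[0.916,0.504,0,0,0,0,0.3],[0.916,0.504,0,0,0,0,0.3],[0.916,0.504,0,0,0,0,0.3],[0,0,0.9,0,0,0,0.3],[0,0,0.9,0,0,0,0.3],[0,0,0.9,0,0,0,0.3],[0,0,0,0,0,0,0.3]])

```text
time: 101.4
tool_pos: [498.9, 408.2, 92.2]
tcp_rot: [-179.7, -0.1, 137.1]
ft_force: [-0.5, -0.8, -0.8]
finger_gap: 44.5
grip_force: 53.2
```

Run:
```python
from h import *
import pickle
go(502.7,410,45,137.2)
s=snap('wrist','p17w.png');C=cam('wrist',s);im=cv2.imread('pics/p17w.png')
W=cam('wrist',pickle.load(open('w1.pkl','rb')))
for p in ((312,80),(232,173),(398,318),(479,240)): print('tray corner now at',proj(C,onz(W,p,30)).round())
# tray rim edge as seen: gradient along a few lines through the far (+tool x) wall
c=np.array([462.05,366.15]);u=np.array([.679,.734]);v=np.array([-.734,.679])
for t in (60+35,60-40,-60):
    L=[proj(C,np.r_[c+u*t+v*q,30]) for q in np.arange(55,95,2.)]
    g=cv2.cvtColor(im,cv2.COLOR_BGR2GRAY)
    print(t,[(int(q),int(g[int(b),int(a)])) if 0<=b<480 and 0<=a<640 else None for q,(a,b) in zip(np.arange(55,95,2),L)])
```

```text
t 101.4 [498.9 408.2  92.2] [-1.797e+02 -1.000e-01  1.371e+02] shift [-0.054  0.139  1.574] turn [-0.07  -0.016 -0.015] F [-0.5 -0.8 -0.8] gap 44.5
tray corner now at [-112.  122.]
tray corner now at [-33. 394.]
tray corner now at [490. 396.]
tray corner now at [519. 115.]
95 [(55, 132), (57, 138), (59, 142), (61, 135), (63, 141), (65, 137), (67, 114), (69, 122), (71, 132), (73, 110), (75, 136), (77, 134), (79, 133), (81, 138), (83, 141), (85, 137), (87, 136), (89, 124), (91, 124), (93, 124)]
20 [(55, 137), (57, 143), (59, 143), (61, 141), (63, 128), (65, 130), (67, 122), (69, 133), (71, 144), (73, 108), (75, 127), (77, 129), (79, 129), (81, 132), (83, 128), (85, 131), (87, 130), (89, 127), (91, 123), (93, 126)]
-60 [(55, 125), (57, 128), (59, 130), (61, 132), (63, 132), (65, 134), (67, 105), (69, 131), (71, 135), (73, 126), (75, 132), (77, 131), (79, 132), (81, 131), (83, 137), (85, 136), (87, 132), (89, 130), (91, 129), (93, 135)]
```

Request:
apply_moves(deltas=[[-0.1,0.08,0.7,0,0,0,0.3],[0,0,0.7,0,0,0,0.3],[0,0,0.4,0,0,0,0.3],[0,0,0,0,0,0,0.3],[0,0,0,0,0,0,0.3]])

```text
time: 102.08
tool_pos: [505.0, 409.4, 41.5]
tcp_rot: [180.0, 0.0, 137.2]
ft_force: [0.7, 0.3, -0.4]
finger_gap: 44.5
grip_force: 53.3
```

Request:
apply_moves(deltas=[[0,0,0.1,0,0,0,0.3],[0,0,0.1,0,0,0,0.3],[0,0,0,0,0,0,0.3],[0,0,0,0,0,0,0.3]])

```text
time: 102.58
tool_pos: [504.7, 409.2, 35.2]
tcp_rot: [180.0, 0.0, 137.2]
ft_force: [-0.2, -0.3, -1.1]
finger_gap: 44.5
grip_force: 53.3
```

Request:
apply_moves(deltas=[[0,0,0.1,0,0,0,0.3],[0,0,0.07,0,0,0,0.3],[0,0,0,0,0,0,0.3],[0,0,0,0,0,0,0.3]])

```text
time: 103.08
tool_pos: [504.6, 409.1, 30.0]
tcp_rot: [-180.0, -0.0, 137.2]
ft_force: [-0.6, 0.8, -0.6]
finger_gap: 44.6
grip_force: 53.4
```

Request:
apply_moves(deltas=[[0,0,0.06,0,0,0,0.3],[0,0,0,0,0,0,0.3],[0,0,0,0,0,0,0.7],[0,0,0,0,0,0,0.7],[0,0,0,0,0,0,0.7],[0,0,-0.6,0,0,0,0.7],[0,0,-0.9,0,0,0,0.8],[0,0,-0.9,0,0,0,0.8]])

```text
time: 104.08
tool_pos: [505.0, 409.4, 102.4]
tcp_rot: [179.9, 0.0, 137.2]
ft_force: [0.3, -1.3, 0.0]
finger_gap: 68.2
grip_force: 0.0
```

Request:
apply_moves(deltas=[[0,0,-0.9,0,0,0,0.8],[0,0,-0.9,0,0,0,0.8],[0,0,-0.7,0,0,-0.93,0.8],[0,0,0,0,0,-0.93,0.8],[0,0,0,0,0,-0.93,0.8],[0,0,0,0,0,-0.93,0.8],[0,0,0,0,0,-0.93,0.8],[0,0,0,0,0,-0.93,0.8]])

```text
time: 105.08
tool_pos: [504.9, 409.3, 176.9]
tcp_rot: [179.9, 0.1, 162.9]
ft_force: [-0.1, 0.2, -0.2]
finger_gap: 68.6
grip_force: 0.0
```

Request:
apply_moves(deltas=[[0,0,0,0,0,-0.93,0.8],[0,0,0,0,0,-0.93,0.8],[0,0,0,0,0,-0.93,0.8],[0,0,0,0,0,-0.93,0.8],[0,0,0,0,0,0,0.8]])

```text
time: 105.7
tool_pos: [504.9, 409.4, 176.6]
tcp_rot: [180.0, 0.1, 179.8]
ft_force: [-0.3, -0.2, -0.2]
finger_gap: 68.5
grip_force: 0.0
```

```bash
python3 -c "
from h import *
go(618.4,-33.9,120,180)"
```

```text
t 105.7 [504.9 409.4 176.6] [1.800e+02 1.000e-01 1.798e+02] shift [ -3.827 -14.765   1.879] turn [ 0.01   0.014 -0.039] F [-0.3 -0.2 -0.2] gap 68.5
```

Request:
apply_moves(deltas=[[-0.255,-0.984,0,0,0,-0.04,0.8],[-0.255,-0.984,0,0,0,0,0.8],[-0.255,-0.984,0,0,0,0,0.8],[-0.255,-0.984,0,0,0,0,0.8],[-0.255,-0.984,0,0,0,0,0.8],[-0.255,-0.984,0,0,0,0,0.8],[-0.255,-0.984,0,0,0,0,0.8],[-0.255,-0.984,0,0,0,0,0.8]])

```text
time: 106.7
tool_pos: [566.3, 172.1, 176.2]
tcp_rot: [180.0, 0.1, 179.9]
ft_force: [-0.4, -0.2, 0.6]
finger_gap: 68.6
grip_force: 0.0
```

Request:
apply_moves(deltas=[[-0.255,-0.984,0,0,0,0,0.8],[-0.255,-0.984,0,0,0,0,0.8],[-0.255,-0.984,0,0,0,0,0.8],[-0.255,-0.984,0,0,0,0,0.8],[-0.255,-0.984,0,0,0,0,0.8],[-0.255,-0.984,0,0,0,0,0.8],[-0.255,-0.984,0,0,0,0,0.8],[0,0,0,0,0,0,0.8]])

```text
time: 107.7
tool_pos: [620.0, -35.7, 176.0]
tcp_rot: [-180.0, 0.1, 179.8]
ft_force: [-1.0, -0.4, 0.4]
finger_gap: 68.5
grip_force: 0.0
```

Request:
apply_moves(deltas=[[0,0,0.8,0,0,0,0.8],[0,0,0.8,0,0,0,0.8],[0,0,0,0,0,0,0.8],[0,0,0,0,0,0,0.8]])

```text
time: 108.2
tool_pos: [620.0, -33.1, 128.5]
tcp_rot: [-180.0, 0.1, -180.0]
ft_force: [0.2, -0.1, 0.8]
finger_gap: 68.5
grip_force: 0.0
```

```bash
python3 -c "
from h import *
go(618.4,-33.9,52,180)
s=snap('wrist','p18w.png');C=cam('wrist',s);im=cv2.imread('pics/p18w.png').astype(int);y=-33.9
u,v=proj(C,(572,y,56)).astype(int);l,r=proj(C,(572,y-23,56))[0],proj(C,(572,y+23,56))[0];print('sides',l,r,[(c,im[v,c].tolist()) for c in list(range(int(l)-15,int(l)+15,3))+list(range(int(r)-15,int(r)+15,3))])"
```

```text
t 108.2 [620.  -33.1 128.5] [-1.8e+02  1.0e-01 -1.8e+02] shift [ 0.056 -0.026  2.549] turn [-0.     0.014  0.006] F [ 0.2 -0.1  0.8] gap 68.5
sides 279.56502698460986 376.7013690648637 [(264, [47, 80, 124]), (267, [47, 78, 118]), (270, [46, 78, 120]), (273, [43, 79, 119]), (276, [52, 81, 123]), (279, [38, 56, 89]), (282, [38, 67, 101]), (285, [51, 86, 130]), (288, [50, 84, 130]), (291, [48, 85, 128]), (361, [34, 48, 73]), (364, [41, 64, 95]), (367, [51, 84, 128]), (370, [48, 84, 124]), (373, [44, 77, 122]), (376, [64, 98, 129]), (379, [81, 123, 147]), (382, [40, 61, 93]), (385, [46, 86, 135]), (388, [51, 84, 131])]
```

Mould is where expected. Grip, lift, turn to 137° (43° = 9.35 units).

Request:
apply_moves(deltas=[[0.04,-0.02,0.8,0,0,0,0.8],[0,0,0.85,0,0,0,0.8],[0,0,0.85,0,0,0,0.8],[0,0,0,0,0,0,0.8],[0,0,0,0,0,0,0.3],[0,0,0,0,0,0,0.3],[0,0,0,0,0,0,0.3],[0,0,0,0,0,0,0.3]])

```text
time: 109.25
tool_pos: [620.1, -34.4, 54.7]
tcp_rot: [-180.0, 0.2, -180.0]
ft_force: [-0.5, 0.3, 7.0]
finger_gap: 44.8
grip_force: 52.4
```

Request:
apply_moves(deltas=[[0,0,0,0,0,0,0.3],[0,0,-0.5,0,0,0,0.3],[0,0,-0.9,0,0,0,0.3],[0,0,-0.9,0,0,0,0.3],[0,0,-0.9,0,0,0.93,0.3],[0,0,-0.9,0,0,0.93,0.3],[0,0,0,0,0,0.93,0.3],[0,0,0,0,0,0.93,0.3]])

```text
time: 110.25
tool_pos: [618.7, -34.2, 176.6]
tcp_rot: [180.0, 0.1, 162.8]
ft_force: [-0.4, -0.5, -1.3]
finger_gap: 44.6
grip_force: 53.3
```

Request:
apply_moves(deltas=[[0,0,0,0,0,0.93,0.3],[0,0,0,0,0,0.93,0.3],[0,0,0,0,0,0.93,0.3],[0,0,0,0,0,0.93,0.3],[0,0,0,0,0,0.93,0.3],[0,0,0,0,0,0.93,0.3],[0,0,0,0,0,0,0.3]])

```text
time: 111.12
tool_pos: [618.3, -34.2, 175.7]
tcp_rot: [180.0, 0.0, 137.4]
ft_force: [-0.7, -0.4, -0.3]
finger_gap: 44.4
grip_force: 53.2
```

```bash
python3 -c "
from h import *
go(422.7,320.6,170,137.2)"
```

```text
t 111.125 [618.3 -34.2 175.7] [180.    0.  137.4] shift [12.802  4.296  0.186] turn [0.002 0.003 0.049] F [-0.7 -0.4 -0.3] gap 44.4
```

Request:
apply_moves(deltas=[[0.914,0.307,0,0,0,0,0.3],[0.914,0.307,0,0,0,0,0.3],[0.914,0.307,0,0,0,0,0.3],[0.914,0.307,0,0,0,0,0.3],[0.914,0.307,0,0,0,0,0.3],[0.914,0.307,0,0,0,0,0.3],[0.914,0.307,0,0,0,0,0.3],[0.914,0.307,0,0,0,0,0.3]])

```text
time: 112.12
tool_pos: [506.3, 169.3, 175.6]
tcp_rot: [180.0, 0.0, 137.5]
ft_force: [0.5, -0.4, -1.9]
finger_gap: 44.2
grip_force: 53.2
```

Request:
apply_moves(deltas=[[0.914,0.307,0,0,0,0,0.3],[0.914,0.307,0,0,0,0,0.3],[0.914,0.307,0,0,0,0,0.3],[0.914,0.307,0,0,0,0,0.3],[0.914,0.307,0,0,0,0,0.3],[0.914,0.307,0,0,0,0,0.3],[0,0,0,0,0,0,0.3],[0,0,0,0,0,0,0.3]])

```text
time: 113.12
tool_pos: [423.2, 320.3, 175.4]
tcp_rot: [180.0, 0.0, 137.5]
ft_force: [0.8, 0.1, -1.2]
finger_gap: 45.1
grip_force: 53.2
```

Request:
apply_moves(deltas=[[0,0,0.85,0,0,0,0.3],[0,0,0.85,0,0,0,0.3],[0,0,0.85,0,0,0,0.3],[0,0,0.85,0,0,0,0.3],[0,0,0.8,0,0,0,0.3],[0,0,0,0,0,0,0.3],[0,0,0,0,0,0,0.3]])

```text
time: 114.0
tool_pos: [423.9, 320.4, 50.2]
tcp_rot: [179.9, 0.0, 137.4]
ft_force: [0.4, 0.2, -1.6]
finger_gap: 44.7
grip_force: 53.2
```

```bash
python3 -c "
from h import *
go(422.7,320.6,30,137.2)"
```

```text
t 114.0 [423.9 320.4  50.2] [179.9   0.  137.4] shift [ 0.034 -0.023  0.675] turn [0.012 0.005 0.038] F [ 0.4  0.2 -1.6] gap 44.7
```

Request:
apply_moves(deltas=[[0.02,0,0.3,0,0,0,0.3],[0,0,0.3,0,0,0,0.3],[0,0,0.06,0,0,0,0.3],[0,0,0,0,0,0,0.3],[0,0,0,0,0,0,0.3]])

```text
time: 114.62
tool_pos: [422.6, 321.1, 29.6]
tcp_rot: [180.0, -0.0, 137.4]
ft_force: [-0.9, -0.9, 1.0]
finger_gap: 44.9
grip_force: 53.5
```

Request:
apply_moves(deltas=[[0,0,0.05,0,0,0,0.3],[0,0,0,0,0,0,0.3],[0,0,0,0,0,0,0.7],[0,0,0,0,0,0,0.7],[0,0,0,0,0,0,0.7],[0,0,-0.6,0,0,0,0.7],[0,0,-0.9,0,0,0,0.8],[0,0,-0.9,0,0,0,0.8]])

```text
time: 115.62
tool_pos: [422.8, 321.1, 101.9]
tcp_rot: [180.0, 0.0, 137.4]
ft_force: [0.5, -0.4, 0.4]
finger_gap: 68.6
grip_force: 0.0
```

Request:
apply_moves(deltas=[[0,0,-0.9,0,0,0,0.8],[0,0,-0.9,0,0,0,0.8],[0,0,-0.9,0,0,0,0.8],[0,0,-0.9,0,0,0,0.8],[0,0,-0.9,0,0,0,0.8],[-0.8,0,-0.9,0,0,0,0.8],[-0.8,0,-0.9,0,0,0,0.8],[0,0,0,0,0,0,0.8]])

```text
time: 116.62
tool_pos: [459.9, 288.1, 293.1]
tcp_rot: [179.7, 0.1, 137.3]
ft_force: [-0.1, -0.2, -0.1]
finger_gap: 68.3
grip_force: 0.0
```

Run:
```python
from h import *
go(422.7,320.6,30,137.2)
C=blob('wrist','p19w.png',(450,360,30),(0,0,0),(58,58,58),230,'dark holes')
im=cv2.imread('pics/p19w.png')
# brown mould tops: low blue, distinct from the paler tray
m=cv2.inRange(im,(25,40,65),(64,104,156));m=cv2.morphologyEx(m,3,np.ones((9,9)));m=cv2.morphologyEx(m,2,np.ones((7,7)))
for c in cv2.findContours(m,0,2)[0]:
    if cv2.contourArea(c)>2500:
        r=cv2.minAreaRect(c);b=cv2.boxPoints(r);P=np.array([onz(C,p,30)[:2] for p in b]);q=P.mean(0)-[462.05,366.15]
        R=np.array([[.679,.734],[-.734,.679]])
        print('px',np.round(r[0]),'world',P.mean(0).round(1),'tray xy',(R@q).round(1),'sides',np.linalg.norm(P[0]-P[1]).round(),np.linalg.norm(P[1]-P[2]).round())
# clamp/sled: handle blob in scene view
for a in (.85,1.0): print(a,proj(cam('scene'),(492-75*np.sin(a),-32.7,52+75*np.cos(a))).round(1))
blob('scene','p19s.png',(429,-32.7,92),(0,0,0),(55,55,55),25)
i0=cv2.imread('pics/scene.png');i1=cv2.imread('pics/p19s.png')
for n,(u,v) in dict(jar=(198,250),ring=(309,188),brush=(375,217),bowl=(448,357),gouge=(270,328)).items():
    s=np.s_[v-16:v+17,u-22:u+23];w=np.s_[v-24:v+25,u-30:u+31]
    _,mx,_,l=cv2.minMaxLoc(cv2.matchTemplate(i1[w],i0[s],5));print(n,round(mx,3),np.array(l)-8)
```

```text
t 116.625 [459.9 288.1 293.1] [1.797e+02 1.000e-01 1.373e+02] shift [ 1.667 -0.095  8.765] turn [0.071 0.031 0.02 ] F [-0.1 -0.2 -0.1] gap 68.3
dark holes exp (np.int64(379), np.int64(127))
  box [457  77  16  16] area 195 c [464.3  84.6]
  box [320 176  15  14] area 163 c [327.  182.6]
  box [294 270  95  87] area 402 c [340.3 311.2]
  box [240 284  59  51] area 150 c [269.7 307.6]
  box [196 300  39  57] area 1382 c [219.7 334.5]
  box [425 300  39  57] area 1372 c [439.3 334.6]
  box [159 315  41  42] area 536 c [179.6 337.2]
  box [460 315  40  42] area 525 c [479.1 337.1]
px [ 98. 303.] world [387.8  31.8] tray xy [-295.8 -172.6] sides 187.0 49.0
px [460. 140.] world [511. 405.] tray xy [61.8 -9.6] sides 62.0 133.0
px [623. 138.] world [610.6 514. ] tray xy [209.4  -8.7] sides 149.0 45.0
px [326. 130.] world [421.9 321. ] tray xy [-60.4  -1.2] sides 45.0 137.0
0.85 [336.9 196.9]
1.0 [337.7 197.5]
 exp (np.int64(338), np.int64(198))
  box [332 189  11  21] area 129 c [336.9 199.1]
jar 0.999 [0 0]
ring 0.997 [0 0]
brush 0.998 [0 0]
bowl 0.999 [0 0]
gouge 0.998 [0 0]
```

Run:
```python
from h import *
C=cam('wrist',sense());t=np.array([np.cos(np.radians(137.3)),np.sin(np.radians(137.3)),0])
R=np.array([[.679,.734],[-.734,.679]])
for n,p,k in (('b',(464.3,84.6),-45),('a',(327,182.6),45)):
    q=onz(C,p,30)+k*t;print(n,q.round(1),'tray',(R@(q[:2]-[462.05,366.15])).round(1))
i0=cv2.imread('pics/scene.png');i1=cv2.imread('pics/p19s.png')
for im in (i0,i1):
    m=cv2.inRange(im[173:223,313:363],(0,0,0),(55,55,55));n,l,st,c=cv2.connectedComponentsWithStats(m);i=1+st[1:,4].argmax();print(st[i],c[i])
for n,(u,v) in dict(post=(281,203),beam=(325,221),handle=(338,198)).items():
    s=np.s_[v-12:v+13,u-12:u+13];w=np.s_[v-20:v+21,u-20:u+21]
    _,mx,_,l=cv2.minMaxLoc(cv2.matchTemplate(i1[w],i0[s],5));print(n,round(mx,3),np.array(l)-8)
```

```text
b [501.6 406.9  30. ] tray [56.8 -1.3]
a [417.8 322.1  30. ] tray [-62.4   2.6]
[ 19  15  11  22 132] [23.93939394 25.87121212]
[ 19  16  11  21 129] [23.89147287 26.07751938]
post 0.957 [0 0]
beam 0.997 [0 0]
handle 0.999 [0 0]
```

Both moulds lie flat in the tray, the clamp is fully open, the sled is back at its start, and the other things are unmoved.

```bash
python3 -c "
from bench import *
print(hand_in())"
```

```text
the job is handed in; nothing more can be done
None
```

I handed the job in at about 117 s of the 210 s allowed. By my measurements both moulds (two were present) had each end drawn past the rollers under the locked clamp and lie flat in the tray, with the clamp fully open, the sled back at its start and the other things unmoved; roller contact itself I could not measure, and no verdict came back.

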